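# Swap the dish stored behind the punch cup and the loupe

## Task

Swap the dishes: clear the cup of punches and the loupe off the front of the little wooden caddy and stand both on the cork mat, bring the wide shallow dish of stones out from behind them onto the plywood work board, and only then set the smaller dish of rings in its empty place at the back of the caddy, in the middle. Finally put the cup and the loupe back, each upright on the very spot of the caddy where it stood at the start. Keep everything level and leave the rest of the bench alone.

Things in the scene. Friction and masses are not known exactly. Their poses are not given: they have to be found in the camera images.
- punch_cup: heavy copper-brown round cup full of dark upright punches: cup 55 mm across and 60 mm high, the punches inside rise to 94 mm; weight 0.25 to 0.45 kg; origin at the centre of its underside, z up. Grip the cup's outside between 20 and 60 mm above its foot. It starts on one of the two front spots of the caddy
- loupe: small black eye loupe standing on its flange, 32 mm high: round flange 38 mm across up to 9 mm high, above it a barrel 24 mm across; origin at the centre of its underside, z up. Grip the barrel, 16 to 32 mm above its foot. It starts on the other front spot of the caddy
- dish_stones: the wider, flatter round dish, with small stones in it: 61 mm across, 10 mm high, filled, so to be gripped across its whole width; origin at the centre of its underside, z up. It starts at the back of the caddy behind the cup and the loupe, about 4 mm from them
- dish_rings: the smaller, deeper round dish, with rings in it: 50 mm across, 13 mm high; origin at the centre of its underside, z up. It starts on one half of the work board, about 50 mm from the board's middle on its -x side
- caddy: fixed wooden caddy, base 6 mm thick, open front and back. Origin on the bench under the middle of the dish place (a darker disc); x to its back, z up. Cheeks 30 mm high, 10 thick, 80 apart inside flank the dish place from x = -27 to 45 mm; behind it nothing. The two front spots, darker discs 59 mm across, lie at x = -62, y = 31 and -31 mm; cup and loupe start on them, either way round
- mat: fixed cork mat, 130 (x) by 100 (y) by 4 mm, the side area; origin at the centre of its underside, its top at z = 4 mm. The cup and the loupe fit on it about 80 mm apart along x, with fingers closing along x
- board: fixed plywood work board, 190 (x) by 90 (y) by 12 mm with a dark strip across each end; origin at the centre of its underside, its top at z = 12 mm. The dish of rings starts on its -x half; the +x half is free, middle at x = +50 mm
- pot: bystander: small pot with white lid, 45 mm across, 25 mm high; to be left alone; origin at the centre of its underside
- charcoal: bystander: dark grey soldering block, 59 by 63 by 26 mm; to be left alone; origin at the centre of its underside

How it is judged:
By the outcome, as a careful person would: the job done as asked, in the order asked, and still so for the second after the job is handed in, with the robot touching nothing.
It also fails if it takes over 136 s, if anything falls off the work surface, if the arm or the gripper's body presses on something with over 40 N, if the wrist force passes 120 N, or if a joint passes its speed limit or range.

## Robot

A 6-joint arm with a two-finger parallel gripper is mounted at the origin on a cart in front of the work surface, level with it; the furniture and walls round the work are solid. World frame = base frame: x ahead of the robot, y to its left, z up, the work surface at z = 0. Lengths are in m, angles in rad, forces in N, time in s.
With the tool pointing down it reaches from about 0.375 to 0.9 m from the base axis. Payload 3.1 kg.
Tool frame: the origin (TCP) lies at the very end of the fingers, on their centre line; the grasp point (between the pads) lies robot.grasp_offset behind it (robot.grasp_offset is the distance from the TCP to the grasp point, in m); z points along the fingers, y is the direction in which the jaws open and shut (so a half turn about z gives the same grasp; the last joint's range is limited). The gripper opens to 87 mm and grips with 3 to 60 N. Pads are 19 mm wide; open, the fingers measure 117 mm over their backs; the gripper's body (75 mm by 190 mm) begins 51 mm behind the grasp point.
Start: joints at [-1.3, 0.527, 1.433, -0, 1.181, -0.178], TCP at [0.272, -0.563, 0.223] pointing down, gripper open.
Joint ranges: [-3.08, 3.08], [-0.75, 2.2], [0.22, 2.44], [-1.43, 4.57], [0, 2.65], [-2.85, 2.85]. Speed limits (rad/s): [2.79, 2.79, 3.14, 3.14, 3.14, 3.14].

## Interface

Orientations are given as a unit quaternion [x, y, z, w].
In Python, from rig import robot gives the robot as it stands.
- The arm moves only by the tool drive_tool, never from a script. Its argument "targets" is one flat list of numbers, 6 for each row, row after row: the shift along the tool's x, y, z in cm, then the turn, a rotation vector about the tool's x, y, z in degrees. A call has 1 to 12 rows; each row is the pose to reach, as a shift and turn from the pose commanded when the call began, along the tool's axes at that moment; what a row does not reach only later rows make up. A row lasts 1/12 s, in which the tool goes at most 41.7 mm and 7.16 degrees, less where a joint would pass 70% of its speed; a pose out of reach is approached as far as the arm can. A call with a gripper value outside its range is refused whole. "grip" is the gripper command: -1 is fully open, 1 is shut, values between are in proportion, set as the call begins (left out, the last holds). The fingers move at their own pace and stop on an object; "squeeze" is the grip in N (left out, the last holds). Time passes only in rows, so rows that repeat a pose let the fingers close. It gives the time, the measured TCP pose, the force and the opening at its end, in the units of the state.
- robot.get_obs(): the state, without advancing time (a new reading comes with each control period).
- robot.camera(name): name is "scene" or "top" or "wrist"; returns (picture, depth): 480x640x3 uint8, red, green, blue; 480x640 float32, m along the optical axis (not along the pixel's ray), 0 where there is no reading.
- robot.calibration(name): a dict with "mtx" (3x3 intrinsics, pixels), "R" (3x3) and "t" (3): a world point X has camera coordinates R X + t; the wrist camera has in their place "hand_eye" (4x4, takes a point from camera to tool coordinates, whose origin is the TCP and whose axes are the flange's). Camera axes: x right, y down, z forward; pixel columns grow to the right and rows downward; lengths in m; the calibration is good to about 2 mm. A picture is of the moment at which its call begins: read the wrist's pose just before it. calibration takes no time and is no camera call.
- robot.hand_in(): hands the job in, once; it reports no verdict.
The state is a dict: "time": time; "q": joint angles; "joint_velocities": joint speeds; "joint_torque": joint torques, N m; "position": TCP position; "tool_rot": TCP orientation; "ft_force": force on the tool from outside, world axes, zero at the start; "moment": the same for the moment, N m; "grip_width": finger opening in m.
Only numpy, scipy, OpenCV 4.12 (cv2) and the standard library are available. Lean on these libraries where they do the work, as an engineer would, in place of code of your own. Each camera call takes 0.05 s, during which the arm holds its last target.

## Working session

There is one attempt and no reset: what is moved stays moved. The work goes in short steps, Python scripts to look and compute and a tool call to move; the robot and the scene stay as the last step left them, time stands still between calls to the robot, and variables do not carry over. Pictures are saved under pics/ and viewed, and the job is handed in when it is done.

Besides the shell and the picture viewer there is one more tool, called after ">>>" as name(argument=value, ...), one argument or row to a line, values as JSON. drive_tool: Moves the arm, as the interface text tells. Its arguments: {"type":"object","properties":{"targets":{"type":"array","items":{"type":"number"}},"grip":{"type":"number"},"squeeze":{"type":"number"}},"required":["targets"]}

```bash
ls; mkdir -p pics; python3 - <<'E'
from rig import robot
import cv2,numpy as np
print(robot.grasp_offset, robot.get_obs())
for n in ["scene","top","wrist"]:
    im,d=robot.camera(n)
    cv2.imwrite(f"pics/{n}0.png",im[:,:,::-1]); np.save(f"pics/{n}0d.npy",d); np.save(f"pics/{n}0.npy",im)
    c=robot.calibration(n); print(n,{k:np.round(v,4).tolist() for k,v in c.items()})
E
```

```text
pics
0.0187 {'time': 0.0, 'q': array([-1.29947146e+00,  5.28467794e-01,  1.43392370e+00, -2.23701288e-05,
        1.18137682e+00, -1.78499653e-01]), 'joint_velocities': array([ 0.00134559,  0.00075558, -0.00012119, -0.00202357,  0.00131889,
       -0.00042521]), 'joint_torque': array([-4.87167181e-04, -4.40047753e+01, -1.76590812e+01,  6.33016555e-02,
        5.80989977e-02, -1.60071390e-04]), 'position': array([ 0.27157385, -0.56209163,  0.22156383]), 'tool_rot': array([ 9.74812152e-01,  2.23024851e-01, -6.08026682e-05, -1.08617643e-03]), 'ft_force': array([ 0.31854357, -0.26582016, -0.79123325]), 'moment': array([-0.00069065,  0.05036823,  0.0311408 ]), 'grip_width': 0.08709241442383946}
scene {'mtx': [[527.8848, 0.0, 322.7599], [0.0, 527.8848, 249.0297], [0.0, 0.0, 1.0]], 'R': [[-0.5471, -0.8371, 0.0061], [-0.625, 0.4036, -0.6682], [0.5568, -0.3693, -0.744]], 't': [0.3645, 0.3545, 1.1001]}
top {'mtx': [[521.1155, 0.0, 322.3554], [0.0, 521.1155, 243.7946], [0.0, 0.0, 1.0]], 'R': [[0.0174, -0.9996, 0.0233], [-0.9972, -0.019, -0.0721], [0.0726, -0.022, -0.9971]], 't': [0.0484, 0.5469, 0.9886]}
wrist {'mtx': [[388.1502, 0.0, 318.5991], [0.0, 388.1502, 235.1568], [0.0, 0.0, 1.0]], 'hand_eye': [[-0.0004, -0.9534, -0.3016, 0.0839], [1.0, -0.0006, 0.0006, 0.0004], [-0.0008, -0.3016, 0.9534, -0.1626], [0.0, 0.0, 0.0, 1.0]]}
```

View pics/top0.png

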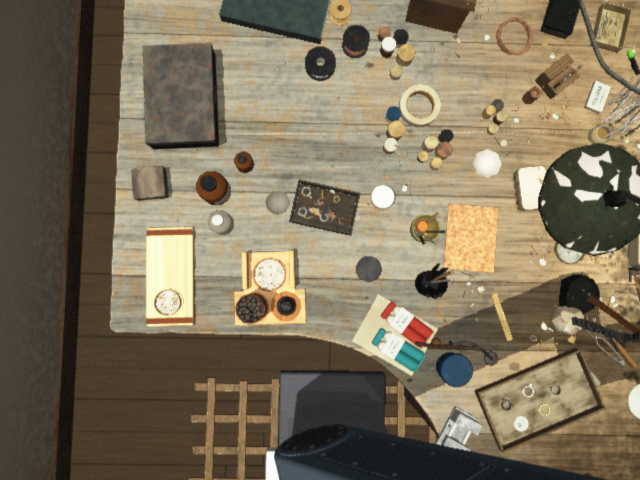

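View pics/scene0.png

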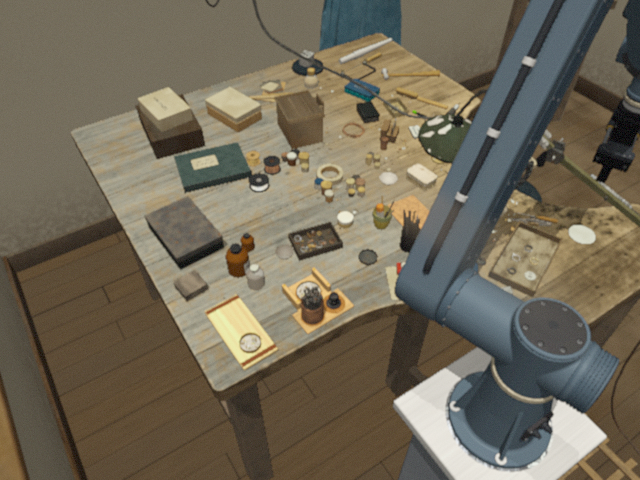

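View pics/wrist0.png

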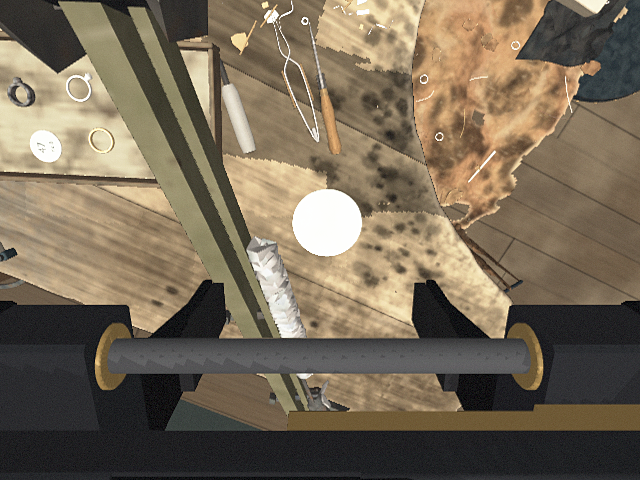

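The top view shows the caddy at about (270,287), with the cup at (252,307), the loupe at (286,305) and the stones dish at (269,272). The rings dish is at (168,301) on the board, and the mat is at (471,238). There are tall black tools near (430,280). The scene view agrees, but the arm partly hides the mat. Next I'll zoom in and measure.

```bash
cat > h.py <<'E'
import numpy as np,cv2
from scipy.spatial.transform import Rotation as Rot
from rig import robot
def cam(name,obs=None):
    c=robot.calibration(name)
    K=np.array(c["mtx"])
    if name=="wrist":
        H=np.array(c["hand_eye"]); T=np.eye(4); T[:3,:3]=Rot.from_quat(obs["tool_rot"]).as_matrix(); T[:3,3]=obs["position"]
        M=T@H; return K,M[:3,:3],M[:3,3]
    R=np.array(c["R"]);t=np.array(c["t"]); return K,R.T,-R.T@t   # cam->world, centre
def rays(cm,uv):
    K,R,o=cm; uv=np.atleast_2d(np.asarray(uv,float)); 
    d=np.c_[(uv[:,0]-K[0,2])/K[0,0],(uv[:,1]-K[1,2])/K[1,1],np.ones(len(uv))]
    return d@R.T
def onplane(cm,uv,z):
    d=rays(cm,uv); o=cm[2]; s=(z-o[2])/d[:,2]; return o+d*s[:,None]
def proj(cm,X):
    K,R,o=cm; p=(np.atleast_2d(X)-o)@R; p=p@K.T; return p[:,:2]/p[:,2:]
def tri(c1,u1,c2,u2):
    d1=rays(c1,u1)[0];d2=rays(c2,u2)[0];A=np.c_[d1,-d2];s=np.linalg.lstsq(A,c2[2]-c1[2],rcond=None)[0]
    p=c1[2]+d1*s[0];q=c2[2]+d2*s[1]; return (p+q)/2,np.linalg.norm(p-q)
def pts(cm,d):
    v,u=np.mgrid[0:480,0:640]; P=rays(cm,np.c_[u.ravel(),v.ravel()])*d.ravel()[:,None]+cm[2]; return P.reshape(480,640,3)
def snap(name,tag):
    obs=robot.get_obs(); im,d=robot.camera(name); cv2.imwrite(f"pics/{tag}.png",im[:,:,::-1]); np.savez(f"pics/{tag}.npz",im=im,d=d,p=obs["position"],r=obs["tool_rot"])
    return im,d,cam(name,obs)
def load(name,tag):
    z=np.load(f"pics/{tag}.npz"); return z["im"],z["d"],cam(name,dict(position=z["p"],tool_rot=z["r"]))
E
python3 - <<'E'
from h import *
im=np.load('pics/top0.npy');d=np.load('pics/top0d.npy')
for n,(x0,y0,x1,y1) in dict(a=(130,210,330,340),b=(370,180,570,310)).items():
    cv2.imwrite(f'pics/crop_{n}.png',cv2.resize(im[y0:y1,x0:x1,::-1],None,fx=4,fy=4,interpolation=cv2.INTER_CUBIC))
cm=cam("top");P=pts(cm,d)
for n,(u,v) in dict(bench=(210,280),board=(170,250),caddyfront=(269,320),stones=(270,272),cup=(252,307),loupe=(286,305),rings=(168,301),mat=(471,238),black=(432,282),green=(425,228),white=(530,188),lamp=(595,200),card=(395,335)).items():
    q=P[v-2:v+3,u-2:u+3].reshape(-1,3); print(n,np.round(np.median(q,0),4))
E
```

```text
bench [ 0.4723  0.2763 -0.0016]
board [0.5289 0.3528 0.0107]
caddyfront [0.3972 0.1588 0.0048]
stones [0.4898 0.1589 0.0097]
cup [0.4254 0.1836 0.0853]
loupe [0.4277 0.1254 0.0314]
rings [0.4309 0.352  0.0149]
mat [ 0.5641 -0.2361  0.0036]
black [ 0.476  -0.1566  0.0078]
green [ 0.574  -0.1268  0.083 ]
white [ 0.6619 -0.3441  0.029 ]
lamp [ 0.6096 -0.3692  0.2144]
card [ 0.3737 -0.0833  0.0228]
```

View pics/crop_a.png

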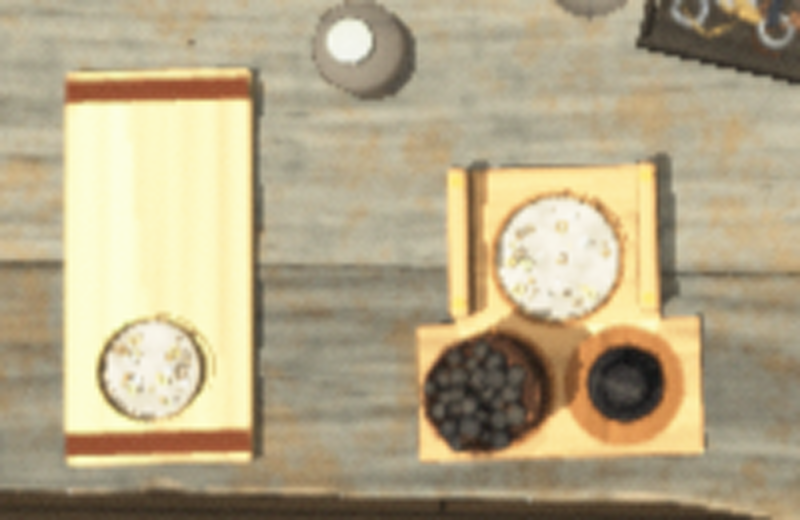

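View pics/crop_b.png

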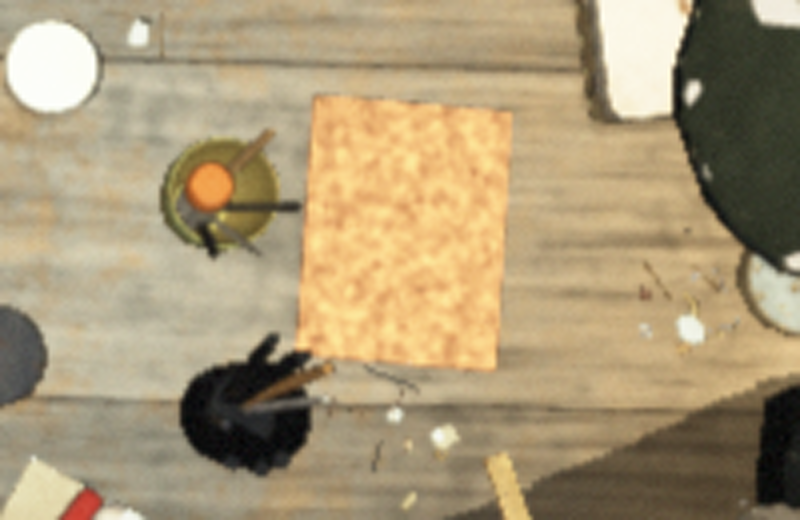

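```bash
python3 - <<'E'
from h import *
obs=robot.get_obs()
d=np.load('pics/wrist0d.npy');cm=cam("wrist",obs);P=pts(cm,d)
for u,v in [(90,20),(120,20),(170,130),(200,180),(240,280),(280,370),(300,400),(330,220),(180,60),(190,20),(250,420),(400,420),(600,420),(280,310)]:
    print((u,v),round(float(d[v,u]),3),np.round(P[v,u],3))
# height map from top + scene
for n in ["top","scene"]:
    d=np.load(f'pics/{n}0d.npy');P=pts(cam(n),d)[d>0]
    print(n,"max heights on 5cm grid, rows x .3...9, cols y .45..-.6")
    for x in np.arange(.3,.8,.05):
        r=[]
        for y in np.arange(.45,-.65,-.05):
            m=(abs(P[:,0]-x)<.025)&(abs(P[:,1]-y)<.025)&(P[:,2]<.6)
            r.append("%4d"%(np.percentile(P[m,2],99)*1000) if m.sum()>20 else "   .")
        print("%.2f"%x,"".join(r))
E
```

```text
(90, 20) 0.103 [ 0.342 -0.462  0.269]
(120, 20) 0.109 [ 0.345 -0.466  0.263]
(170, 130) 0.135 [ 0.32  -0.482  0.245]
(200, 180) 0.156 [ 0.303 -0.495  0.229]
(240, 280) 0.197 [ 0.257 -0.526  0.203]
(280, 370) 0.088 [ 0.293 -0.543  0.309]
(300, 400) 0.335 [ 0.127 -0.615  0.108]
(330, 220) 0.397 [ 0.258 -0.582  0.001]
(180, 60) 0.125 [ 0.342 -0.479  0.249]
(190, 20) 0.107 [ 0.354 -0.484  0.265]
(250, 420) 1.542 [-0.821 -0.786 -0.864]
(400, 420) 0.078 [ 0.301 -0.567  0.321]
(600, 420) 0.08 [ 0.318 -0.605  0.319]
(280, 310) 0.21 [ 0.246 -0.552  0.196]
top max heights on 5cm grid, rows x .3...9, cols y .45..-.6
0.30 -850-854-848   .-851-853-857   .   . 493 525 564 588  55  50  49  50  38  51  13  10   .
0.35    1   2   1   1   1   2   2   2   2   4  27 134 163 148  89   8  49  49  49   9  12   .
0.40    2  14  23  13   3  96  89  33   3   3  23  28 163 158   3   6  91 154 200   5   3   .
0.45    2  19  24  14   5  97  92  34   3   2  18 123 127   2   3   5  84 107 152   3   3   .
0.50    3  14  14  14   2  30  14  30   2   8   9  58 112   7   6   4   3  90  90   2  26   .
0.55    2  14  14
[... 754 characters left out ...]
26-847-645-644   .   5 156 298  11   7   6
0.45    5  16  26  16   6  98  95  37   6   6  22 130 130-308-344   .-846-846   4   7   6   0
0.50    5  17  18  16   5  34  19  34   6  12  12  56 113-354   .   .-845-846-845-846   4-846
0.55    5  17  18  16  56  29   9  31  27  27   7  86  86   9  11 167 202 356-846-848-846-852
0.60    6   6  13  59  71   6  22  30  27  29  26  87  88  10  10 191 222 331 219-844-842   .
0.65   27  31  30  92  93   6  25  30  28  30  30  26   7   8   8 190 219 233 210   .   .   .
0.70   25  30  28   7  43  55   6   8   7   6   7   6  28  26  18  36 203 209  10   .   .   .
0.75    6  54  55  55  53   6   6   6   6   6  40  41  38  31  20  18   7   7   7   .   .   .
```

```bash
python3 - <<'E'
from h import *
d=np.load(f'pics/top0d.npy');P=pts(cam("top"),d)[d>0]
ys=np.arange(-.06,-.42,-.015)
print("      "+"".join("%4d"%round(y*1000) for y in ys))
for x in np.arange(.36,.74,.015):
    r=[]
    for y in ys:
        m=(abs(P[:,0]-x)<.0075)&(abs(P[:,1]-y)<.0075)&(P[:,2]<.6)
        r.append("%4d"%(np.max(P[m,2])*1000) if m.sum()>3 else "   .")
    print("%.3f "%x+"".join(r))
im=np.load('pics/top0.npy')
hsv=cv2.cvtColor(im,cv2.COLOR_RGB2HSV)
for u,v in [(471,238),(455,215),(270,320),(170,250),(286,250),(300,295),(520,250),(420,280)]: print((u,v),im[v,u],hsv[v,u])
E
```

```text
-60 -75 -90-105-120-135-150-165-180-195-210-225-240-255-270-285-300-315-330-345-360-375-390-405
0.360   26  27  27  28 133 131 131 128 132 134 144 128  98   2   2   4   2   3   3   2   4   4   2   3
0.375   23  28  28 137 136 130 163 167 162 154 145   2   2   2   3   3   5   6   3   3   4   3   3   4
0.390   22  29  28  29  28  27  28   4   3   2   2   3   3   3   3   2   7   4   2   1   2  90  93 140
0.405   23  27  27  28  26  23   4   2   2   3   2   1   3   2   5   5   7   3   3   3  83  98 118 140
0.420   22  23  27  27  25   1   3   3   2   2   3   3   2   3   4   6   5   2   3   2  85  99 117 121
0.435    5  23  19   4   4   1   2   2   2   5   2   1   3   2   1   6   3   3   3   2   2  93  94  93
0.450    4   2   2   5 126 129 123  65   4   3   1   3   3   4   5   8   2   4   2   2   3   3  95  98
0.465    2   2   3   1 131 112 120  66   .   2   2   2   5   5   4   2   2   2   1   2   3   3  93  98
0.480    2   3   3   4  68  44  59 102   .   2   2   2   2   2   3   1   3   2   2   3   1   3  91  91
0.495   12   2   5   1  56 106 111 110   0   2   4   9   7   5   6   5   5   
[... 1279 characters left out ...]
2   1   2   3   1   4   2   1   2   3  18  18  17  19   3  31 180 188 196 199 202 202
0.705    4   2   2   2   1   1  23  27  22   3   2   2  17   7   9  16   3  29  32 182 185 188 191 191
0.720    2   4   3   2  18  21  23  26  30   4   3   3  18   7   8  18  14   2   2   2   3   2   2   1
0.735   31  33  31   1   1  33  36  31  31  32   2   3  18  18  18  16   4   2   2   2   2   3   2   1
(471, 238) [249 211 140] [ 20 112 249]
(455, 215) [236 182 117] [ 16 129 236]
(270, 320) [251 228 158] [ 23  94 251]
(170, 250) [252 248 197] [ 28  56 252]
(286, 250) [197 186 157] [ 22  52 197]
(300, 295) [250 227 155] [ 23  97 250]
(520, 250) [202 178 134] [ 19  86 202]
(420, 280) [3 7 8] [ 96 159   8]
```

>>> drive_tool(
  targets=[0, 0, -4, 0, 0, 0, 0, 0, -8, 0, 0, 0, 0, 0, -12, 0, 0, 0, 0, 0, -16, 0, 0, 0, 0, 0, -19, 0, 0, 0, 0, 0, -20, 0, 0, 0, 0, 0, -20, 0, 0, 0],
)

```text
time: 0.73
position: [0.2721, -0.5639, 0.426]
tool_rot: [0.975, 0.223, 0.0, 0.004]
ft_force: [-0.4, -0.3, 0.3]
grip_width: 0.0874
```

>>> drive_tool(
  targets=[5, -3.5, 0, 0, 0, -7, 8, -5.5, 0, 0, 0, -14, 11, -7.5, 0, 0, 0, -21, 14, -9.5, 0, 0, 0, -28, 17, -11.5, 0, 0, 0, -35, 20, -13.7, 0, 0, 0, -42, 23, -15.7, 0, 0, 0, -49, 26, -17.8, 0, 0, 0, -56, 28.5, -19.5, 0, 0, 0, -63, 29.5, -20.2, 0, 0, 0, -64.2, 29.5, -20.2, 0, 0, 0, -64.2, 29.5, -20.2, 0, 0, 0, -64.2],
)

```text
time: 1.73
position: [0.449, -0.2525, 0.4208]
tool_rot: [0.707, 0.707, -0.001, -0.001]
ft_force: [-0.3, -0.0, 0.1]
grip_width: 0.0869
```

```bash
python3 - <<'E'
from h import *
im,d,cm=snap("wrist","w1"); o=robot.get_obs(); print(o["position"],Rot.from_quat(o["tool_rot"]).as_matrix().round(3),o["q"])
E
```

```text
[ 0.44891432 -0.25331898  0.42115585] [[ 0.002  1.    -0.003]
 [ 1.    -0.002  0.001]
 [ 0.001 -0.003 -1.   ]] [-7.30104490e-01  1.97740680e-01  1.39874765e+00 -1.13592410e-03
  1.54744910e+00 -7.27693673e-01]
```

View pics/w1.png

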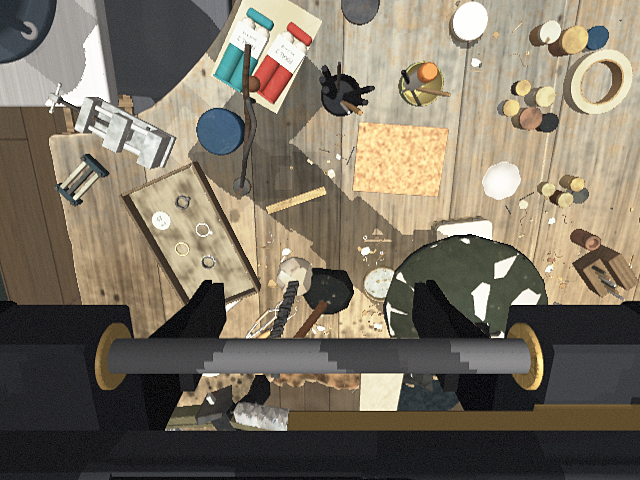

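The wrist picture shows the mat with corners near (358,124), (448,130), (440,196) and (354,190). The black tool pot is at (342,92), the green pot at (420,82), and the lamp shade at (465,300), below the mat in the image. Next I'll fit the mat in both views and triangulate.

```bash
cat >> h.py <<'E'
def quad(im,seed,tol=28,box=70):
    hsv=cv2.GaussianBlur(im,(5,5),0); m=np.zeros((482,642),np.uint8)
    cv2.floodFill(hsv.copy(),m,seed,0,(tol,)*3,(tol,)*3,4|cv2.FLOODFILL_FIXED_RANGE|cv2.FLOODFILL_MASK_ONLY|(255<<8))
    m=m[1:-1,1:-1]; m=cv2.morphologyEx(m,cv2.MORPH_CLOSE,np.ones((5,5)))
    c=max(cv2.findContours(m,cv2.RETR_EXTERNAL,cv2.CHAIN_APPROX_NONE)[0],key=cv2.contourArea)
    return m,c
E
python3 - <<'E'
from h import *
T=np.load('pics/top0.npy');ct=cam("top"); W,dw,cw=load("wrist","w1")
def matmask(im,box):
    h=cv2.cvtColor(cv2.GaussianBlur(im,(3,3),0),cv2.COLOR_RGB2HSV)
    m=((h[...,1]>85)&(h[...,2]>205)&(h[...,0]<24)).astype(np.uint8)*255
    k=np.zeros_like(m);x0,y0,x1,y1=box;k[y0:y1,x0:x1]=m[y0:y1,x0:x1]
    k=cv2.morphologyEx(k,cv2.MORPH_CLOSE,np.ones((5,5)));k=cv2.morphologyEx(k,cv2.MORPH_OPEN,np.ones((5,5)))
    c=max(cv2.findContours(k,cv2.RETR_EXTERNAL,cv2.CHAIN_APPROX_NONE)[0],key=cv2.contourArea); return c
for n,im,cm,box in [("top",T,ct,(430,195,510,280)),("w",W,cw,(345,115,460,205))]:
    c=matmask(im,box); X=onplane(cm,c[:,0],.004)
    r=cv2.minAreaRect((X[:,:2]*1000).astype(np.float32)); print(n,r,cv2.boxPoints(r).round().tolist())
    M=cv2.moments(c); print("centroid px",M['m10']/M['m00'],M['m01']/M['m00'])
    if n=="top": ut=(M['m10']/M['m00'],M['m01']/M['m00'])
    else: uw=(M['m10']/M['m00'],M['m01']/M['m00'])
print(tri(ct,ut,cw,uw))
E
```

```text
top ((565.1287841796875, -236.26011657714844), (101.39569091796875, 131.67361450195312), 86.12588500976562) [[496.0, -282.0], [627.0, -291.0], [634.0, -190.0], [503.0, -181.0]]
centroid px 471.1146959018533 237.72524145131817
w ((567.8624877929688, -236.45684814453125), (100.05313110351562, 129.85227966308594), 85.9102783203125) [[500.0, -282.0], [629.0, -291.0], [636.0, -191.0], [507.0, -182.0]]
centroid px 399.3305801544051 158.85547229791098
(array([ 0.56447475, -0.2329213 ,  0.01569375]), np.float64(0.0019570281735880784))
```

```bash
python3 - <<'E'
from h import *
d=np.load('pics/top0d.npy');P=pts(cam("top"),d)[d>0]
O=P[(P[:,2]>.07)&(P[:,2]<.5)&(P[:,0]>.36)&(P[:,0]<.8)&(P[:,1]<-.05)&(P[:,1]>-.45)][:,:2]*1000
F=P[(P[:,2]>.012)&(P[:,2]<.5)&(P[:,0]>.36)&(P[:,0]<.8)&(P[:,1]<-.05)&(P[:,1]>-.45)][:,:2]*1000
c=np.array([566,-236.]);a=np.radians(-4);ex=np.array([np.cos(a),np.sin(a)]);ey=np.array([-ex[1],ex[0]])
def rect(Q,p,th,hl,hw):
    u=np.array([np.cos(th),np.sin(th)]);n=np.array([-u[1],u[0]]);r=Q-p
    dx=abs(r@u)-hl;dy=abs(r@n)-hw
    return np.where((dx>0)&(dy>0),np.hypot(dx,dy),np.maximum(dx,dy)).min()
best=[]
for th in np.radians(np.arange(-90,90,5)):
  cs=[];ls=[]
  for x in range(-65,66,5):
    for y in range(-50,51,5):
      p=c+x*ex+y*ey
      if abs(x)<=35 and abs(y)<=20: cs.append((min(rect(O,p,th,95,37.5),rect(F,p,th,59,10)),x,y,p))
      if abs(x)<=43 and abs(y)<=28: ls.append((min(rect(O,p,th,95,37.5),rect(F,p,th,40,10)),x,y,p))
  for C in cs:
    if C[0]<3: continue
    for L in ls:
      if L[0]<3: continue
      k=rect(C[3][None],L[3],th,95,37.5)-27.5
      best.append((min(C[0],L[0],k),np.degrees(th),C[1:3],L[1:3],C[0],L[0],k,C[3],L[3]))
best.sort(key=lambda b:-b[0])
seen={}
for b in best:
    if b[1] not in seen: seen[b[1]]=1; print([np.round(v,1) if not isinstance(v,tuple) else v for v in b])
E
```

```text
[np.float64(-1.3), np.float64(15.0), (-35, 20), (30, -25), np.float64(4.1), np.float64(3.3), np.float64(-1.3), array([ 532.5, -213.6]), array([ 594.2, -263. ])]
[np.float64(-4.4), np.float64(10.0), (35, -20), (-35, 25), np.float64(7.2), np.float64(3.5), np.float64(-4.4), array([ 599.5, -258.4]), array([ 532.8, -208.6])]
[np.float64(-5.6), np.float64(20.0), (-20, 20), (25, -25), np.float64(3.3), np.float64(3.4), np.float64(-5.6), array([ 547.4, -214.7]), array([ 589.2, -262.7])]
[np.float64(-11.1), np.float64(25.0), (35, -15), (-40, 5), np.float64(4.6), np.float64(5.4), np.float64(-11.1), array([ 599.9, -253.4]), array([ 526.4, -228.2])]
[np.float64(-11.2), np.float64(5.0), (35, -20), (-25, 25), np.float64(6.4), np.float64(3.6), np.float64(-11.2), array([ 599.5, -258.4]), array([ 542.8, -209.3])]
[np.float64(-13.4), np.float64(30.0), (30, -15), (-40, 0), np.float64(3.3), np.float64(3.5), np.float64(-13.4), array([ 594.9, -253.1]), array([ 526.1, -233.2])]
[np.float64(-18.4), np.float64(0.0), (-35, 20), (-10, -25), np.float64(3.8), np.float64(3.1), np.float64(-18.4), array([ 532.5, -21
[... 1613 characters left out ...]
[ 581.3, -232.1]), array([ 592.3, -217.8])]
[np.float64(-53.8), np.float64(60.0), (-35, -20), (-25, -25), np.float64(4.0), np.float64(4.1), np.float64(-53.8), array([ 529.7, -253.5]), array([ 539.3, -259.2])]
[np.float64(-55.7), np.float64(65.0), (-30, -20), (-40, -20), np.float64(3.1), np.float64(6.7), np.float64(-55.7), array([ 534.7, -253.9]), array([ 524.7, -253.2])]
[np.float64(-60.2), np.float64(70.0), (-35, -20), (-40, -20), np.float64(3.0), np.float64(6.4), np.float64(-60.2), array([ 529.7, -253.5]), array([ 524.7, -253.2])]
[np.float64(-60.6), np.float64(-30.0), (15, 15), (25, 15), np.float64(3.7), np.float64(3.8), np.float64(-60.6), array([ 582. , -222.1]), array([ 592. , -222.8])]
```

```bash
python3 - <<'E'
from h import *
W,d,cm=load("wrist","w1")
H=np.array(robot.calibration("wrist")["hand_eye"]);K=cm[0]
for v in [300,320,355,390,420,440,460,475]:
    r=[]
    for u in [5,60,110,180,210,260,320,400,430,470,520,600,635]:
        z=d[v,u]
        if 0<z<.25:
            p=H[:3,:3]@np.array([(u-K[0,2])/K[0,0]*z,(v-K[1,2])/K[1,1]*z,z])+H[:3,3]; r.append((u,*(p*1000).round().astype(int).tolist()))
    print(v,r)
E
```

```text
300 [(210, 9, -45, -17), (430, 9, 47, -17)]
320 [(5, 37, -73, -82), (60, 37, -59, -83), (110, 38, -47, -84), (180, 11, -50, -37), (210, 3, -43, -23), (430, 5, 44, -27), (520, 35, 49, -80), (600, 37, 66, -83), (635, 37, 74, -83)]
355 [(5, 36, -64, -94), (60, 36, -52, -94), (110, 31, -46, -87), (210, 31, -24, -87), (260, 31, -13, -88), (320, 32, 1, -88), (400, 31, 19, -88), (430, 31, 26, -88), (470, 31, 35, -87), (520, 31, 46, -88), (600, 36, 57, -95), (635, 36, 65, -95)]
390 [(5, 27, -66, -94), (60, 27, -54, -94), (110, 21, -48, -87), (180, -9, -48, -50), (470, -1, 49, -60), (520, 20, 49, -85), (600, 27, 61, -94), (635, 27, 68, -94)]
420 [(5, 19, -68, -93), (60, 20, -55, -95), (110, 15, -48, -90), (320, 24, 1, -99), (400, 23, 17, -98), (430, 24, 23, -99), (470, 23, 32, -98), (520, 24, 41, -99), (600, 24, 57, -99), (635, 23, 65, -98)]
440 [(5, 26, -57, -106), (60, 25, -48, -105), (110, 25, -38, -105), (180, 26, -25, -106), (210, 25, -20, -106), (260, 25, -10, -105), (320, 26, 1, -106), (400, 25, 16, -105), (430, 25, 21, -105), (470, 26, 28, -106), (520, 24, 38, -105), (600, 26, 52, -106), (635, 25, 59, -105)]
460 [(5, 24, -55, -109), (60, 25, -45, -109), (110, 25, -36, -109), (180, 25, -24, -110), (210, 25, -18, -110), (260, 25, -10, -110), (320, 25, 1, -110), (400, 24, 15, -109), (430, 25, 20, -109), (470, 24, 27, -109), (520, 25, 36, -109), (600, 25, 50, -110), (635, 25, 56, -110)]
475 [(5, 25, -52, -112), (60, 25, -43, -112), (110, 25, -35, -112), (180, 24, -23, -112), (210, 24, -18, -112), (260, 24, -9, -112), (320, 25, 1, -112), (400, 25, 14, -112), (430, 25, 19, -112), (470, 26, 26, -113), (520, 25, 34, -113), (600, 25, 48, -112), (635, 25, 53, -113)]
```

>>> drive_tool(
  targets=[3, 0, 0.5, 0, 0, 0, 7, 0, 1.5, 0, 0, 0, 11, 0, 3, 0, 0, 0, 15, 0, 5, 0, 0, 0, 19, 0, 7, 0, 0, 0, 23, 0, 9, 0, 0, 0, 27, 0, 11, 0, 0, 0, 31, 0, 13, 0, 0, 0, 34.5, 0, 14.5, 0, 0, 0, 38, 0, 16, 0, 0, 0, 40, 0, 17, 0, 0, 0, 40, 0, 17, 0, 0, 0],
)

```text
time: 2.78
position: [0.4479, 0.1497, 0.2495]
tool_rot: [0.707, 0.707, -0.002, -0.003]
ft_force: [-1.2, 0.1, 0.4]
grip_width: 0.087
```

```bash
python3 - <<'E'
from h import *
im,d,cm=snap("wrist","w2"); o=robot.get_obs(); print(o["position"],Rot.from_quat(o["tool_rot"]).as_matrix().round(3),o["q"])
E
```

```text
[0.44889367 0.14766987 0.25065767] [[-0.001  1.    -0.004]
 [ 1.     0.001 -0.001]
 [-0.001 -0.004 -1.   ]] [ 8.10663424e-02  2.86235788e-01  1.76481334e+00 -6.09212093e-04
  1.09485168e+00  8.05264531e-02]
```

View pics/w2.png

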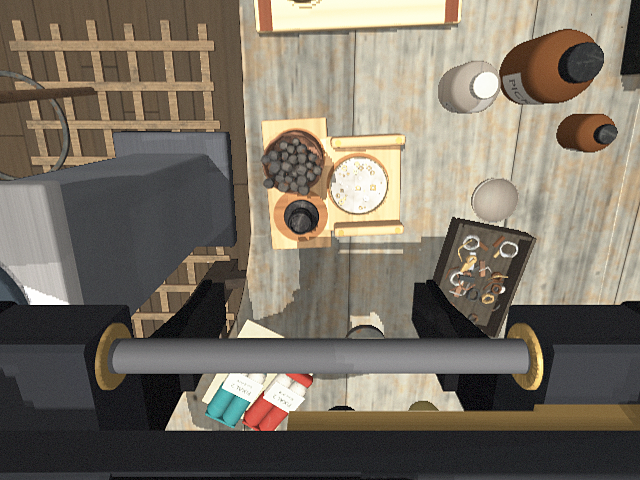

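```bash
python3 - <<'E'
from h import *
im,d,cm=load("wrist","w2")
cv2.imwrite('pics/w2c.png',cv2.resize(im[105:265,245:420,::-1],None,fx=4.4,fy=3.7,interpolation=cv2.INTER_CUBIC))
c4=im[105:265,245:420,::-1]; cv2.imwrite('pics/w2c.png',cv2.resize(c4,None,fx=3.7,fy=3.7,interpolation=cv2.INTER_CUBIC))
E
```

```text
(no output)
```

View pics/w2c.png

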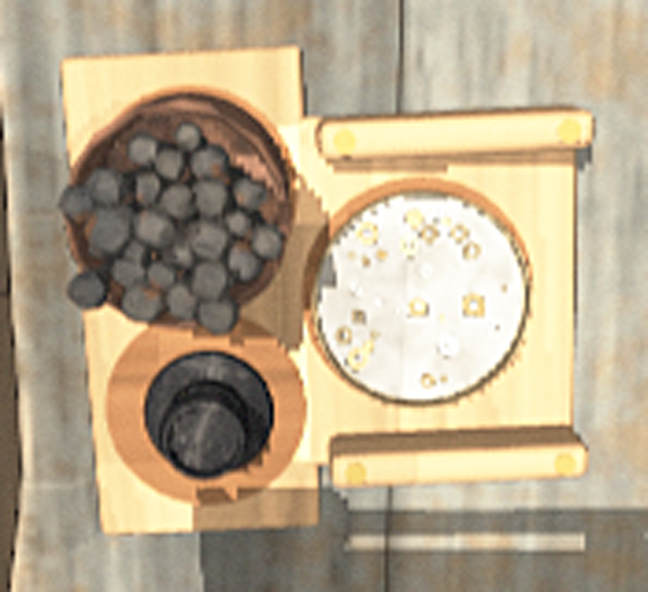

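```bash
cat >> h.py <<'E'
def circ(X):
    x,y=X[:,0],X[:,1]; A=np.c_[2*x,2*y,np.ones(len(x))]; s=np.linalg.lstsq(A,x*x+y*y,rcond=None)[0]
    return s[0],s[1],np.sqrt(s[2]+s[0]**2+s[1]**2)
def rcirc(X,n=6,tol=.0025):
    k=np.ones(len(X),bool)
    for i in range(n):
        c=circ(X[k]); e=abs(np.hypot(X[:,0]-c[0],X[:,1]-c[1])-c[2]); k=e<max(tol,np.percentile(e,50))
    return np.array(c),k.mean()
def blob(m,box):
    k=np.zeros(m.shape,np.uint8);x0,y0,x1,y1=box;k[y0:y1,x0:x1]=m[y0:y1,x0:x1].astype(np.uint8)*255
    k=cv2.morphologyEx(k,cv2.MORPH_CLOSE,np.ones((3,3)))
    return max(cv2.findContours(k,cv2.RETR_EXTERNAL,cv2.CHAIN_APPROX_NONE)[0],key=cv2.contourArea)[:,0]
E
python3 - <<'E'
from h import *
T=np.load('pics/top0.npy');ct=cam("top"); W,dw,cw=load("wrist","w2")
# corners by hand from crops -> plane .006 (refined by cornerSubPix)
def sub(im,p):
    g=cv2.cvtColor(im,cv2.COLOR_RGB2GRAY); q=np.array(p,np.float32).reshape(-1,1,2)
    return cv2.cornerSubPix(g,q.copy(),(3,3),(-1,-1),(3,40,.01)).reshape(-1,2)
pw=np.array([(62,60),(300,46),(318,525),(102,532)])/3.7+[245,105]
pt=np.array([(419,325),(702,317),(702,455),(420,460)])/4+[130,210]
for n,im,cm,p in (("w",W,cw,pw),("t",T,ct,pt)):
    s=sub(im,p); print(n,(s-p).round(1).tolist()); print((onplane(cm,p,.006)*1000).round(1)[:,:2].tolist(),(onplane(cm,s,.006)*1000).round(1)[:,:2].tolist())
hw=cv2.cvtColor(W,cv2.COLOR_RGB2HSV);ht=cv2.cvtColor(T,cv2.COLOR_RGB2HSV)
def white(im,h): return (h[...,1]<45)&(h[...,2]>180)
r={}
for n,im,h,cm,box in (("w",W,hw,cw,(325,150,392,218)),("t",T,ht,ct,(250,254,290,294))):
    c=blob(white(im,h),box); 
    for z in (.014,.016): print("stones",n,z,(rcirc(onplane(cm,c,z)[:,:2])[0]*1000).round(1))
    e=cv2.fitEllipse(c); r[n]=e[0]; print(e)
print(tri(ct,r["t"],cw,r["w"]))
for n,im,h,cm,box in (("w",W,hw,cw,(270,190,330,245)),("t",T,ht,ct,(268,288,306,325))):
    print(n, "loupe disc sample", h[int(box[1]+8):box[1]+12, (box[0]+box[2])//2][:2].tolist())
    dark=im.max(2)<75
    c=blob(dark,box); print("dark bbox",cv2.boundingRect(c),cv2.fitEllipse(c)); r[n]=cv2.fitEllipse(c)[0]
    # disc: orange, sat larger than base
    disc=((h[...,1]>118)&(h[...,2]>140)&(h[...,0]<22))|dark
    c=blob(disc,box); print("disc",n,rcirc(onplane(cm,c,.006)[:,:2]))
print(tri(ct,r["t"],cw,r["w"]))
E
```

```text
w [[-0.4, -0.2], [-0.8, 0.1], [-0.8, -0.5], [-0.2, -0.8]]
[[390.1, 224.3], [454.7, 227.9], [461.0, 90.7], [396.1, 88.3]] [[389.7, 224.4], [453.9, 227.8], [460.1, 91.2], [396.0, 89.2]]
t [[-1.0, 0.2], [-1.2, -0.0], [-0.1, -1.1], [-0.7, -0.1]]
[[451.4, 226.4], [457.6, 89.4], [391.1, 88.1], [386.5, 224.0]] [[451.1, 228.4], [457.6, 91.8], [393.2, 88.3], [386.7, 225.4]]
stones w 0.014 [488.4 160.6  28. ]
stones w 0.016 [488.2 161.   27.8]
((358.543701171875, 185.06356811523438), (52.55189514160156, 55.034202575683594), 33.895023345947266)
stones t 0.014 [486.3 160.1  26.9]
stones t 0.016 [486.3 159.9  26.9]
((269.1229553222656, 273.80706787109375), (27.872356414794922, 28.110750198364258), 54.4770393371582)
(array([0.48745546, 0.1605832 , 0.01289731]), np.float64(0.0025481980280997888))
w loupe disc sample [[13, 139, 236], [13, 139, 178]]
dark bbox (284, 200, 35, 34) ((301.1457214355469, 216.90493774414062), (31.819610595703125, 33.57976150512695), 90.72712707519531)
disc w (array([0.42739022, 0.12635433, 0.02855761]), np.float64(0.8614457831325302))
t loupe disc sample [[14, 155, 115], [13, 83, 43]]
dark bbox (278, 297, 18, 18) ((286.0908508300781, 305.3933410644531), (16.89667510986328, 17.517580032348633), 27.000545501708984)
disc t (array([0.4272342 , 0.13104189, 0.03199479]), np.float64(0.5871559633027523))
(array([0.42729278, 0.12614379, 0.01051976]), np.float64(0.0026331365440079753))
```

The picture shows the cup at (293,165), the loupe at (302,216), and the stones dish at (358,185) between the cheeks. From this I put the caddy origin at about (0.488, 0.160), with a yaw of about 2.5°. I'll go over the loupe with the jaws partly closed and look again.

>>> drive_tool(
  targets=[-0.7, -0.6, 3, 0, 0, -1, -1.4, -1.2, 6.5, 0, 0, -2, -2.1, -1.8, 10, 0, 0, -2.5, -2.75, -2.3, 12.5, 0, 0, -2.5, -2.75, -2.3, 13, 0, 0, -2.5, -2.75, -2.3, 13, 0, 0, -2.5, -2.75, -2.3, 13, 0, 0, -2.5],
  grip=0.218,
  squeeze=15,
)

```text
time: 3.42
position: [0.4288, 0.1188, 0.1234]
tool_rot: [0.693, 0.721, 0.001, 0.001]
ft_force: [0.1, -0.7, 0.4]
grip_width: 0.048
```

```bash
python3 - <<'E'
from h import *
im,d,cm=snap("wrist","w3"); o=robot.get_obs(); print(o["position"],Rot.from_quat(o["tool_rot"]).as_matrix().round(3),o["grip_width"])
E
```

```text
[0.42915603 0.11919086 0.12391171] [[-0.041  0.999  0.004]
 [ 0.999  0.041 -0.   ]
 [-0.     0.004 -1.   ]] 0.04462174894380329
```

View pics/w3.png

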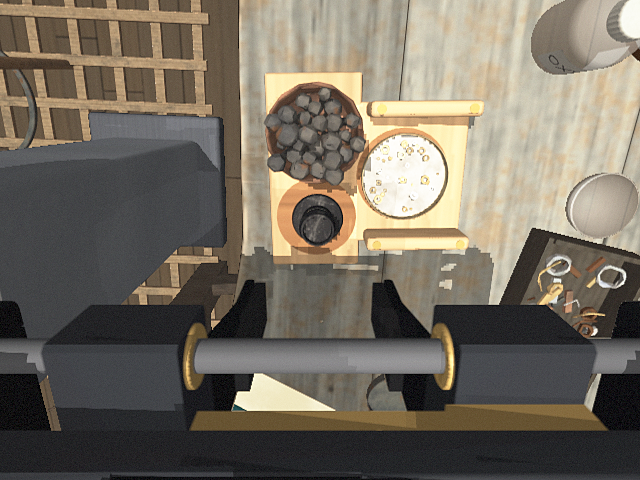

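```bash
python3 - <<'E'
from h import *
W,dw,cw=load("wrist","w3"); o=robot.get_obs(); print(o["position"])
h=cv2.cvtColor(W,cv2.COLOR_RGB2HSV)
dark=(W.max(2)<80); box=(285,188,352,250)
c=blob(dark,box); x,y,w,hh=cv2.boundingRect(c); print("dark",x,y,w,hh, "flange",rcirc(onplane(cw,c,.0105)[:,:2]))
disc=((h[...,1]>118)&(h[...,2]>140)&(h[...,0]<22))|dark
print("disc hull",rcirc(onplane(cw,cv2.convexHull(blob(disc,(270,185,358,258)))[:,0],.006)[:,:2]))
wh=(h[...,1]<45)&(h[...,2]>180); c=blob(wh,(358,128,450,222)); print("stones",rcirc(onplane(cw,c,.015)[:,:2]))
p=np.array([(265,73),(362,73),(362,263),(273,263)]); print(onplane(cw,p,.006).round(4)[:,:2].tolist())
P=pts(cw,dw)
for n,(u,v) in dict(loupetop=(320,226),stones=(400,170),base=(450,180),cheek=(420,108),cup=(320,130),front=(272,240),spot=(345,235)).items(): print(n,np.median(P[v-1:v+2,u-1:u+2].reshape(-1,3),0).round(4))
cv2.imwrite('pics/w3c.png',cv2.resize(W[60:275,255:490,::-1],None,fx=2.7,fy=2.7,interpolation=cv2.INTER_CUBIC))
E
```

```text
[0.42915603 0.11919086 0.12391171]
dark 292 194 51 52 flange (array([0.42835469, 0.12682855, 0.01849661]), np.float64(1.0))
disc hull (array([0.42742225, 0.12732459, 0.02928575]), np.float64(0.9666666666666667))
stones (array([0.48752611, 0.16125802, 0.0279909 ]), np.float64(1.0))
[[0.3896, 0.2253], [0.4544, 0.2279], [0.4645, 0.0919], [0.3956, 0.0892]]
loupetop [0.4302 0.1284 0.0331]
stones [0.4855 0.1652 0.0105]
base [0.5233 0.1589 0.0067]
cheek [0.4896 0.2069 0.0305]
cup [0.4271 0.1939 0.0956]
front [0.3947 0.1079 0.0055]
spot [0.4498 0.1145 0.0072]
```

View pics/w3c.png

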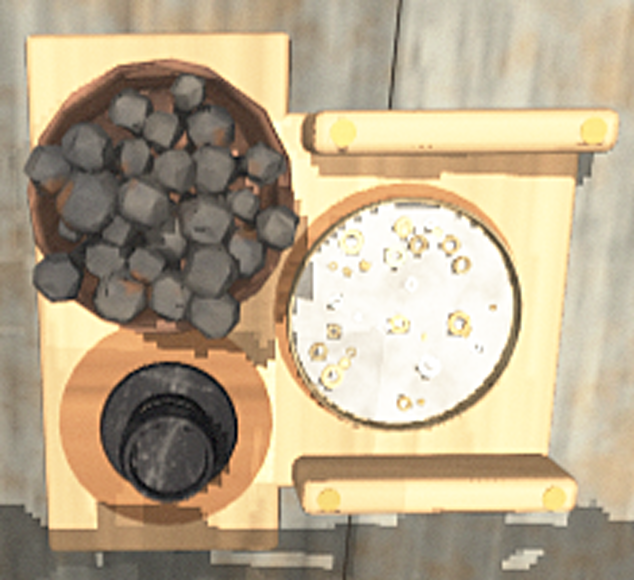

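```bash
python3 - <<'E'
from h import *
W,dw,cw=load("wrist","w3")
p=np.array([(212,338),(160,320),(120,322),(36,278),(298,228),(190,75)])/2.7+[255,60]
for z in (.08,.1):
    X=onplane(cw,p,z)[:,:2]; print(z,(X*1000).round(1).tolist(), (np.hypot(*(X-[.4252,.1885]).T)*1000).round(1))
P=pts(cw,dw); box=P[80:190,260:370].reshape(-1,3); m=box[:,2]>.075; print("punch pts",m.sum(),box[m].min(0),box[m].max(0))
k=box[m]; print("miny by depth", np.sort(k[:,1])[:10].round(4), k[np.argsort(k[:,1])[:5]].round(4))
E
```

```text
0.08 [[435.6, 165.0], [425.2, 168.2], [417.3, 167.4], [400.8, 175.4], [451.0, 186.9], [429.1, 213.6]] [25.7 20.3 22.5 27.7 25.9 25.4]
0.1 [[434.7, 168.6], [425.2, 171.4], [418.1, 170.8], [403.2, 178.0], [448.6, 188.4], [428.7, 212.4]] [22.  17.1 19.1 24.4 23.4 24.2]
punch pts 5898 [0.39992583 0.16712316 0.07554892] [0.44981124 0.21317254 0.28600087]
miny by depth [0.1671 0.1672 0.1672 0.1673 0.1673 0.1674 0.1677 0.1678 0.1678 0.1678] [[0.4358 0.1671 0.0912]
 [0.4343 0.1672 0.0918]
 [0.4348 0.1672 0.0918]
 [0.4353 0.1673 0.0922]
 [0.4337 0.1673 0.0927]]
```

>>> drive_tool(
  targets=[0.3, -0.26, 2, 0, 0, 0, 0.3, -0.26, 4, 0, 0, 0, 0.3, -0.26, 6, 0, 0, 0, 0.3, -0.26, 7.5, 0, 0, 0, 0.3, -0.26, 7.8, 0, 0, 0, 0.3, -0.26, 7.8, 0, 0, 0, 0.3, -0.26, 7.8, 0, 0, 0],
)

```text
time: 4.05
position: [0.4255, 0.1229, 0.0457]
tool_rot: [0.692, 0.722, 0.001, 0.001]
ft_force: [0.3, -0.3, 0.2]
grip_width: 0.034
```

```bash
python3 - <<'E'
from h import *
im,d,cm=snap("wrist","w4"); o=robot.get_obs(); print(o["position"],Rot.from_quat(o["tool_rot"]).as_matrix().round(3),o["grip_width"])
E
```

```text
[0.4254634  0.12287258 0.04583121] [[-0.043  0.999  0.003]
 [ 0.999  0.043  0.   ]
 [-0.     0.003 -1.   ]] 0.03370720692630522
```

View pics/w4.png

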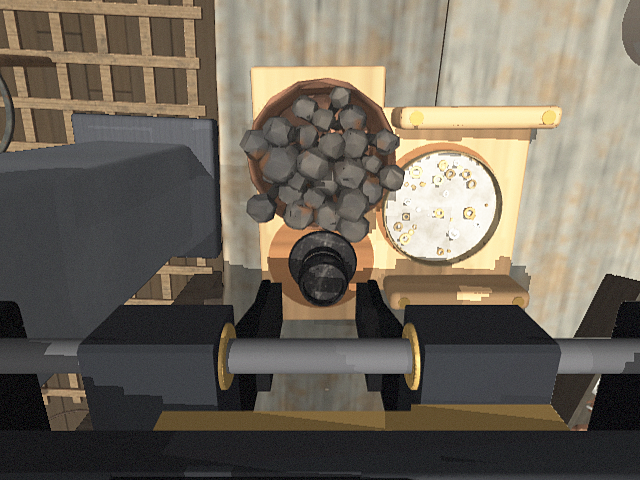

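The loupe's top is at (324,285), midway between the fingertips at about (270,290) and (370,290), and nothing is touching. I'll descend and grip.

>>> drive_tool(
  targets=[0, 0.1, 1, 0, 0, 0, 0, 0.1, 2, 0, 0, 0, 0, 0.1, 2.6, 0, 0, 0, 0, 0.1, 2.8, 0, 0, 0, 0, 0.1, 2.8, 0, 0, 0, 0, 0.1, 2.8, 0, 0, 0],
)

```text
time: 4.6
position: [0.4251, 0.1228, 0.0166]
tool_rot: [0.692, 0.722, -0.0, -0.0]
ft_force: [0.3, -0.1, -0.7]
grip_width: 0.0345
```

>>> drive_tool(
  targets=[0, 0, 0, 0, 0, 0, 0, 0, 0, 0, 0, 0, 0, 0, 0, 0, 0, 0, 0, 0, 0, 0, 0, 0, 0, 0, 0, 0, 0, 0, 0, 0, 0, 0, 0, 0],
  grip=1,
  squeeze=12,
)

```text
time: 5.1
position: [0.4255, 0.1228, 0.0168]
tool_rot: [0.692, 0.722, 0.0, 0.0]
ft_force: [1.1, 0.6, 2.2]
grip_width: 0.0238
```

```bash
python3 - <<'E'
from h import *
im,d,cm=snap("wrist","w5"); o=robot.get_obs(); print(o["position"],o["ft_force"],o["tool_rot"])
cv2.imwrite('pics/w5c.png',cv2.resize(im[180:420,200:440,::-1],None,fx=2.5,fy=2.5,interpolation=cv2.INTER_CUBIC))
E
```

```text
[0.4254513  0.12282179 0.01679261] [0.95657453 0.7974848  2.24558457] [6.91716315e-01 7.22169162e-01 3.57852918e-04 3.36790980e-04]
```

View pics/w5c.png

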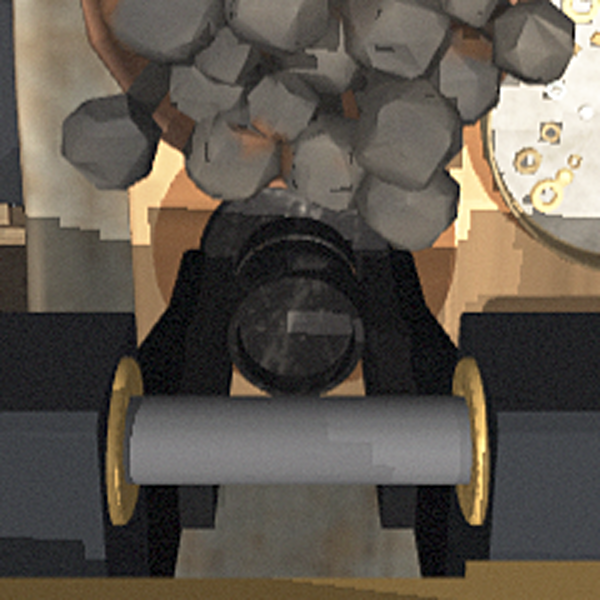

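>>> drive_tool(
  targets=[0, 0, -0.5, 0, 0, 0, 0, 0, -1.5, 0, 0, 0, 0, 0, -3, 0, 0, 0, 0, 0, -5, 0, 0, 0, 0, 0, -8, 0, 0, 0, 0, 0, -11, 0, 0, 0, 0, 0, -14, 0, 0, 0, 0, 0, -16.5, 0, 0, 0, 0, 0, -17.5, 0, 0, 0, 0, 0, -18, 0, 0, 0],
)

```text
time: 5.98
position: [0.4255, 0.1229, 0.1987]
tool_rot: [0.692, 0.722, 0.001, 0.001]
ft_force: [-0.3, -0.1, -0.4]
grip_width: 0.0236
```

>>> drive_tool(
  targets=[-1, 0.4, 0, 0, 0, 0, -3, 1.3, 0, 0, 0, 0, -6, 2.6, 0, 0, 0, 0, -10, 4.4, 0, 0, 0, 0, -14, 6.2, 0, 0, 0, 0, -18, 8, 0, 0, 0, 0, -22, 9.8, 0, 0, 0, 0, -26, 11.6, 0, 0, 0, 0, -30, 13.4, 0, 0, 0, 0, -33.5, 14.9, 0, 0, 0, 0, -36, 16, 0, 0, 0, 0, -36.6, 16.3, 0, 0, 0, 0],
)

```text
time: 6.98
position: [0.6054, -0.2434, 0.1943]
tool_rot: [0.693, 0.721, -0.001, 0.002]
ft_force: [1.5, -0.2, -0.5]
grip_width: 0.0232
```

>>> drive_tool(
  targets=[0, 0, 2, 0, 0, 0, 0, 0, 5, 0, 0, 0, 0, 0, 8, 0, 0, 0, 0, 0, 11, 0, 0, 0, 0, 0, 13, 0, 0, 0, 0, 0, 14, 0, 0, 0, 0, 0, 14, 0, 0, 0, 0, 0, 14, 0, 0, 0],
)

```text
time: 7.65
position: [0.6031, -0.2358, 0.0556]
tool_rot: [0.692, 0.722, -0.0, -0.001]
ft_force: [0.4, 0.6, 0.3]
grip_width: 0.0236
```

```bash
python3 - <<'E'
from h import *
im,d,cm=snap("wrist","w6"); o=robot.get_obs(); print(o["position"],o["ft_force"],Rot.from_quat(o["tool_rot"]).as_matrix().round(3),o["grip_width"])
E
```

```text
[ 0.60405476 -0.23627369  0.05693571] [ 0.34512128  0.37128076 -0.41529037] [[-0.043  0.999  0.001]
 [ 0.999  0.043 -0.   ]
 [-0.     0.001 -1.   ]] 0.023414211127953426
```

View pics/w6.png

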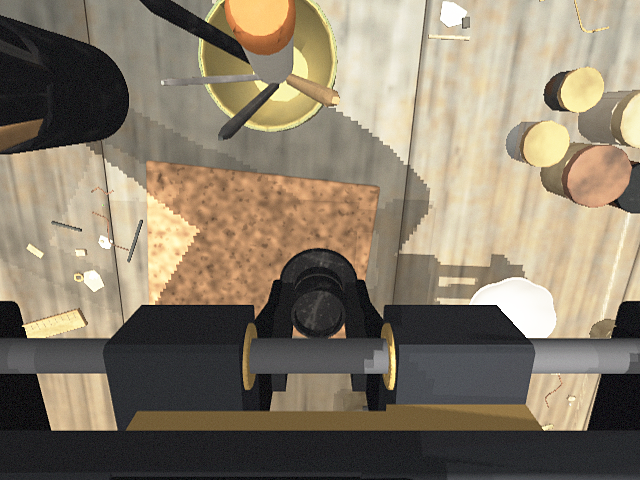

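The mat's corners show at (148,160) and (380,186). The loupe hangs at (318,285), well inside the right edge, and the pots are clear. I'll lower it.

>>> drive_tool(
  targets=[0, 0, 1, 0, 0, 0, 0, 0, 2.5, 0, 0, 0, 0, 0, 3.5, 0, 0, 0, 0, 0, 3.9, 0, 0, 0, 0, 0, 4, 0, 0, 0, 0, 0, 4, 0, 0, 0],
)

```text
time: 8.2
position: [0.6038, -0.2358, 0.0166]
tool_rot: [0.692, 0.722, 0.0, 0.0]
ft_force: [-0.5, -0.1, -0.5]
grip_width: 0.0234
```

>>> drive_tool(
  targets=[0, 0, 0.1, 0, 0, 0, 0, 0, 0.15, 0, 0, 0, 0, 0, 0.2, 0, 0, 0, 0, 0, 0.2, 0, 0, 0],
)

```text
time: 8.53
position: [0.604, -0.236, 0.015]
tool_rot: [0.692, 0.722, 0.0, 0.0]
ft_force: [0.5, -0.5, 0.3]
grip_width: 0.0232
```

>>> drive_tool(
  targets=[0, 0, 0.05, 0, 0, 0, 0, 0, 0.1, 0, 0, 0, 0, 0, 0.1, 0, 0, 0],
)

```text
time: 8.78
position: [0.6041, -0.236, 0.0148]
tool_rot: [0.692, 0.722, 0.0, 0.001]
ft_force: [-0.4, 0.9, 4.9]
grip_width: 0.0235
```

>>> drive_tool(
  targets=[0, 0, -0.05, 0, 0, 0, 0, 0, -0.05, 0, 0, 0, 0, 0, -0.05, 0, 0, 0, 0, 0, -0.05, 0, 0, 0, 0, 0, -0.05, 0, 0, 0],
  grip=0.1,
)

```text
time: 9.2
position: [0.6036, -0.2358, 0.0138]
tool_rot: [0.692, 0.722, -0.0, -0.0]
ft_force: [-0.2, 0.5, -0.7]
grip_width: 0.038
```

>>> drive_tool(
  targets=[0, 0, -1, 0, 0, 0, 0, 0, -3, 0, 0, 0, 0, 0, -6, 0, 0, 0, 0, 0, -9, 0, 0, 0, 0, 0, -12, 0, 0, 0, 0, 0, -15, 0, 0, 0, 0, 0, -18, 0, 0, 0, 0, 0, -20, 0, 0, 0, 0, 0, -20, 0, 0, 0],
)

```text
time: 9.95
position: [0.6065, -0.2374, 0.2206]
tool_rot: [0.692, 0.722, 0.001, 0.006]
ft_force: [0.1, -1.0, 0.4]
grip_width: 0.0393
```

```bash
python3 - <<'E'
from h import *
im,d,cm=snap("wrist","w7"); o=robot.get_obs(); print(o["position"],o["ft_force"],Rot.from_quat(o["tool_rot"]).as_matrix().round(3),o["grip_width"])
E
```

```text
[ 0.6052245  -0.23666487  0.21772299] [-0.20378385 -0.12527819 -0.50108676] [[-0.043  0.999  0.006]
 [ 0.999  0.043 -0.004]
 [-0.004  0.006 -1.   ]] 0.03910791686927566
```

View pics/w7.png

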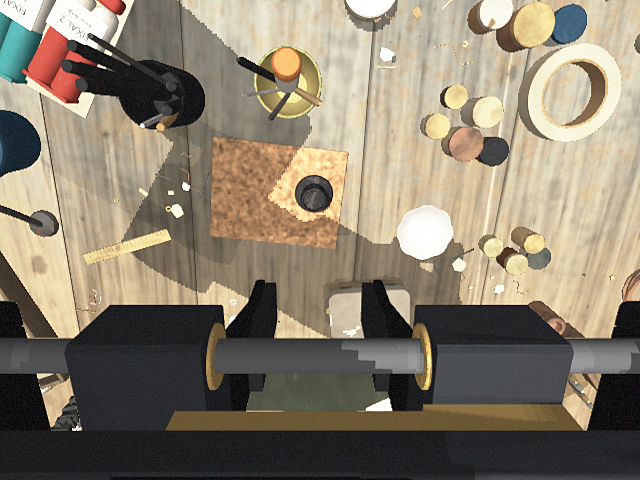

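The loupe stands upright at (313,193), inside the mat. Now I'll go to the cup.

>>> drive_tool(
  targets=[2, -0.7, 0, 0, 0, 0, 6, -2.2, 0, 0, 0, 0, 10, -3.7, 0, 0, 0, 0, 14, -5.2, 0, 0, 0, 0, 18, -6.7, 0, 0, 0, 0, 22, -8.2, 0, 0, 0, 0, 26, -9.7, 0, 0, 0, 0, 30, -11.2, 0, 0, 0, 0, 34, -12.7, 0, 0, 0, 0, 38, -14.2, 0, 0, 0, 0, 41, -15.3, 0, 0, 0, 0, 43.3, -16.1, 0, 0, 0, 0],
  grip=-0.56,
)

```text
time: 11.0
position: [0.4202, 0.1924, 0.2128]
tool_rot: [0.691, 0.723, -0.002, -0.002]
ft_force: [0.2, -0.1, -0.5]
grip_width: 0.0677
```

>>> drive_tool(
  targets=[0, 0, 0, 0, 0, 0, 0, 0, 1, 0, 0, 0, 0, 0, 2.5, 0, 0, 0, 0, 0, 4, 0, 0, 0, 0, 0, 4, 0, 0, 0, 0, 0, 4, 0, 0, 0],
)

```text
time: 11.5
position: [0.4232, 0.1891, 0.1729]
tool_rot: [0.692, 0.722, -0.002, -0.001]
ft_force: [1.0, -0.0, 0.3]
grip_width: 0.0681
```

```bash
python3 - <<'E'
from h import *
im,d,cm=snap("wrist","w8"); o=robot.get_obs(); print(o["position"],o["ft_force"],Rot.from_quat(o["tool_rot"]).as_matrix().round(3),o["grip_width"])
E
```

```text
[0.42398614 0.18929316 0.17365369] [ 0.06691631 -0.06179691  0.51641249] [[-0.043  0.999 -0.002]
 [ 0.999  0.043 -0.   ]
 [-0.    -0.002 -1.   ]] 0.06792717676909119
```

View pics/w8.png

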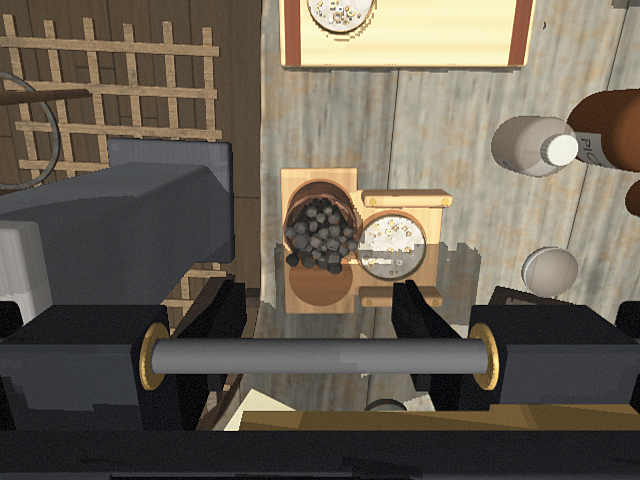

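The cup is at (322,225), its rim's far side visible. The loupe's bare spot is at (321,282). I'll measure that spot now while it's free.

```bash
python3 - <<'E'
from h import *
W,dw,cw=load("wrist","w8"); h=cv2.cvtColor(W,cv2.COLOR_RGB2HSV)
cv2.imwrite('pics/w8c.png',cv2.resize(W[160:320,270:455,::-1],None,fx=4,fy=3.7)[:590])
p=[(287,285),(353,285),(320,305)]
print(onplane(cw,np.array(p),.006).round(4)[:,:2].tolist())
P=pts(cw,dw);box=P[180:275,275:370].reshape(-1,3); k=box[(box[:,2]>.08)&(box[:,2]<.12)]; print(np.percentile(k,[0.5,99.5],axis=0).round(4))
# rim upper arc z=.066
q=np.array([(290,205),(303,186),(322,180),(345,188),(355,205)]); print(rcirc(onplane(cw,q,.066)[:,:2]))
E
```

```text
[[0.3969, 0.1179], [0.4582, 0.1205], [0.4284, 0.0985]]
[[0.4016 0.1692 0.0801]
 [0.448  0.2126 0.0995]]
(array([0.42568094, 0.20343439, 0.02387506]), np.float64(1.0))
```

View pics/w8c.png

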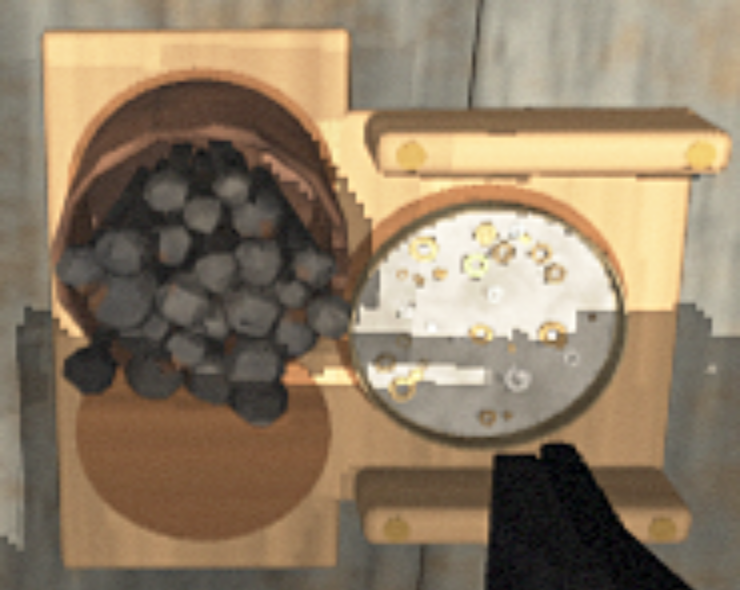

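>>> drive_tool(
  targets=[0, 0.1, 2, 0, 0, 0, 0, 0.1, 4, 0, 0, 0, 0, 0.1, 6, 0, 0, 0, 0, 0.1, 8, 0, 0, 0, 0, 0.1, 10, 0, 0, 0, 0, 0.1, 12, 0, 0, 0, 0, 0.1, 13.2, 0, 0, 0, 0, 0.1, 13.8, 0, 0, 0, 0, 0.1, 13.8, 0, 0, 0, 0, 0.1, 13.8, 0, 0, 0],
)

```text
time: 12.38
position: [0.4258, 0.1898, 0.0365]
tool_rot: [0.692, 0.722, 0.0, 0.0]
ft_force: [-0.2, 0.4, 0.3]
grip_width: 0.068
```

>>> drive_tool(
  targets=[0, 0, 0, 0, 0, 0, 0, 0, 0, 0, 0, 0, 0, 0, 0, 0, 0, 0, 0, 0, 0, 0, 0, 0, 0, 0, 0, 0, 0, 0, 0, 0, 0, 0, 0, 0],
  grip=1,
  squeeze=25,
)

```text
time: 12.88
position: [0.4237, 0.1898, 0.0368]
tool_rot: [0.692, 0.722, -0.001, -0.001]
ft_force: [-3.6, -0.4, 6.5]
grip_width: 0.0543
```

>>> drive_tool(
  targets=[0, 0, 0, 0, 0, 0, 0, 0, -0.3, 0, 0, 0, 0, 0, -1, 0, 0, 0, 0, 0, -2, 0, 0, 0, 0, 0, -4, 0, 0, 0, 0, 0, -6.5, 0, 0, 0, 0, 0, -9, 0, 0, 0, 0, 0, -11.5, 0, 0, 0, 0, 0, -14, 0, 0, 0, 0, 0, -16, 0, 0, 0, 0, 0, -17, 0, 0, 0, 0, 0, -17, 0, 0, 0],
  squeeze=35,
)

```text
time: 13.88
position: [0.4268, 0.1902, 0.2088]
tool_rot: [0.692, 0.722, 0.003, 0.002]
ft_force: [-0.6, 0.3, -3.6]
grip_width: 0.0538
```

```bash
python3 - <<'E'
from h import *
im,d,cm=snap("wrist","w9"); o=robot.get_obs(); print(o["position"],o["ft_force"],Rot.from_quat(o["tool_rot"]).as_matrix().round(3),o["grip_width"])
E
```

```text
[0.42583774 0.18998274 0.20732503] [-0.20721167 -0.31955793 -3.88598039] [[-0.043  0.999  0.004]
 [ 0.999  0.043  0.001]
 [ 0.     0.004 -1.   ]] 0.053926237920383036
```

View pics/w9.png

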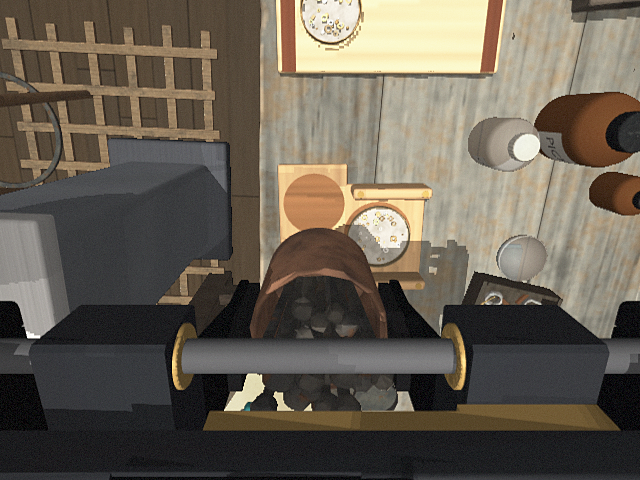

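The cup is held upright at (318,290), and its bare spot is at (314,201). The stones dish hasn't moved. I'll carry the cup to the mat.

>>> drive_tool(
  targets=[-0.7, 0.15, 0, 0, 0, 0, -2.2, 0.5, 0, 0, 0, 0, -5, 1.1, 0, 0, 0, 0, -8.5, 1.8, 0, 0, 0, 0, -12, 2.6, 0, 0, 0, 0, -16, 3.4, 0, 0, 0, 0, -20, 4.3, 0, 0, 0, 0, -24, 5.1, 0, 0, 0, 0, -28, 6, 0, 0, 0, 0, -32, 6.8, 0, 0, 0, 0, -35.5, 7.6, 0, 0, 0, 0, -38.5, 8.2, 0, 0, 0, 0],
)

```text
time: 14.93
position: [0.5231, -0.1945, 0.2041]
tool_rot: [0.692, 0.722, -0.001, -0.001]
ft_force: [0.2, 0.0, -3.6]
grip_width: 0.0536
```

>>> drive_tool(
  targets=[-2, 0.4, 0, 0, 0, 0, -3.4, 0.8, 0, 0, 0, 0, -4.1, 0.9, 0, 0, 0, 0, -4.1, 0.9, 1, 0, 0, 0, -4.1, 0.9, 3, 0, 0, 0, -4.1, 0.9, 6, 0, 0, 0, -4.1, 0.9, 9, 0, 0, 0, -4.1, 0.9, 11, 0, 0, 0, -4.1, 0.9, 12, 0, 0, 0, -4.1, 0.9, 12, 0, 0, 0, -4.1, 0.9, 12, 0, 0, 0],
)

```text
time: 15.85
position: [0.5342, -0.2306, 0.0858]
tool_rot: [0.691, 0.723, -0.0, -0.001]
ft_force: [0.3, -0.5, -3.6]
grip_width: 0.0538
```

```bash
python3 - <<'E'
from h import *
im,d,cm=snap("wrist","w10"); o=robot.get_obs(); print(o["position"],o["ft_force"],Rot.from_quat(o["tool_rot"]).as_matrix().round(3),o["grip_width"])
E
```

```text
[ 0.53506873 -0.23144156  0.08678585] [ 0.73786015 -0.047287   -3.37897942] [[-0.044  0.999  0.001]
 [ 0.999  0.044 -0.001]
 [-0.001  0.001 -1.   ]] 0.05393039177008469
```

View pics/w10.png

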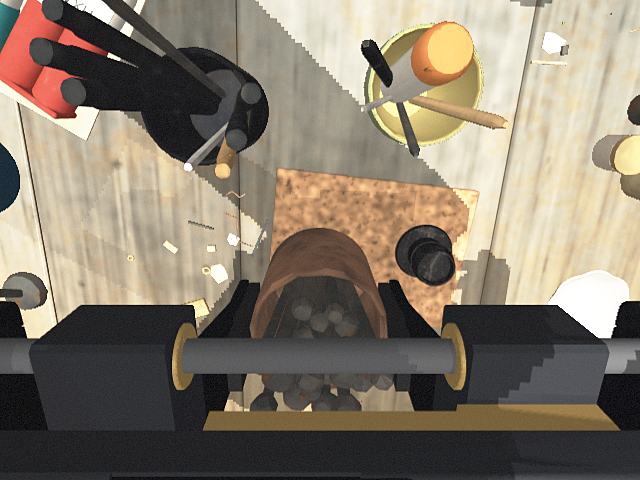

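The cup hangs over the left part of the mat at (318,300), with the loupe at (425,255) and a clear gap between them. I'll shift it 3 mm inward and lower it.

>>> drive_tool(
  targets=[0, 0.3, 1, 0, 0, 0, 0, 0.3, 2.5, 0, 0, 0, 0, 0.3, 4, 0, 0, 0, 0, 0.3, 4.7, 0, 0, 0, 0, 0.3, 5, 0, 0, 0, 0, 0.3, 5, 0, 0, 0, 0, 0.3, 5, 0, 0, 0],
)

```text
time: 16.48
position: [0.538, -0.232, 0.0366]
tool_rot: [0.692, 0.722, 0.0, 0.001]
ft_force: [-0.2, -0.3, -3.9]
grip_width: 0.0537
```

>>> drive_tool(
  targets=[0, 0, 0.1, 0, 0, 0, 0, 0, 0.15, 0, 0, 0, 0, 0, 0.15, 0, 0, 0],
)

```text
time: 16.73
position: [0.5378, -0.2319, 0.0351]
tool_rot: [0.692, 0.722, 0.0, 0.001]
ft_force: [-0.1, 0.0, -3.0]
grip_width: 0.0535
```

>>> drive_tool(
  targets=[0, 0, 0.05, 0, 0, 0, 0, 0, 0.1, 0, 0, 0, 0, 0, 0.1, 0, 0, 0],
)

```text
time: 16.98
position: [0.5378, -0.2319, 0.0348]
tool_rot: [0.692, 0.722, 0.0, 0.001]
ft_force: [-0.3, 0.5, 4.9]
grip_width: 0.0539
```

>>> drive_tool(
  targets=[0, 0, -0.05, 0, 0, 0, 0, 0, -0.05, 0, 0, 0, 0, 0, -0.05, 0, 0, 0, 0, 0, -0.05, 0, 0, 0],
  grip=-0.47,
)

```text
time: 17.32
position: [0.5377, -0.2319, 0.0341]
tool_rot: [0.692, 0.722, 0.0, 0.0]
ft_force: [-0.5, -0.2, 0.1]
grip_width: 0.0633
```

>>> drive_tool(
  targets=[0, 0, -1, 0, 0, 0, 0, 0, -3, 0, 0, 0, 0, 0, -6, 0, 0, 0, 0, 0, -9, 0, 0, 0, 0, 0, -12, 0, 0, 0, 0, 0, -15, 0, 0, 0, 0, 0, -18, 0, 0, 0, 0, 0, -19, 0, 0, 0, 0, 0, -19, 0, 0, 0],
)

```text
time: 18.07
position: [0.5392, -0.2328, 0.2278]
tool_rot: [0.692, 0.722, 0.001, 0.004]
ft_force: [1.2, -1.4, -0.4]
grip_width: 0.0638
```

```bash
python3 - <<'E'
from h import *
im,d,cm=snap("wrist","w11"); o=robot.get_obs(); print(o["position"],o["ft_force"],Rot.from_quat(o["tool_rot"]).as_matrix().round(3),o["grip_width"])
W,dw,cw=load("wrist","w9"); h=cv2.cvtColor(W,cv2.COLOR_RGB2HSV)
print(h[201,314],h[172,284])
disc=(h[...,1]>h[172,284,1]+22)&(h[...,0]<20)&(h[...,2]>100)
c=blob(disc,(278,166,347,228)); print("cup spot",rcirc(onplane(cw,cv2.convexHull(c)[:,0],.006)[:,:2]),cv2.boundingRect(c))
wh=(h[...,1]<50)&(h[...,2]>110); c=blob(wh,(346,203,413,270)); print("stones",rcirc(onplane(cw,cv2.convexHull(c)[:,0],.015)[:,:2]),cv2.boundingRect(c))
E
```

```text
[ 0.53786517 -0.23194805  0.22531895] [ 0.68546312  0.26551448 -0.31426512] [[-0.043  0.999  0.002]
 [ 0.999  0.043 -0.002]
 [-0.002  0.002 -1.   ]] 0.06424928444515644
[ 13 138 202] [ 21  88 249]
cup spot (array([0.42407928, 0.18934946, 0.02951908]), np.float64(0.875)) (283, 170, 62, 58)
stones (array([0.48750211, 0.16190844, 0.02810866]), np.float64(1.0)) (349, 209, 59, 55)
```

View pics/w11.png

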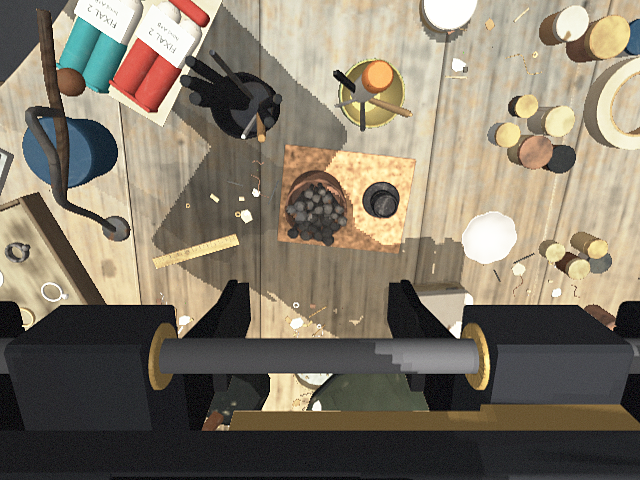

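Both stand upright on the mat, the cup at (317,207) and the loupe at (380,200). The cup's bare spot measured (0.4241, 0.1893), which matches my grasp pose. Next is the stones dish.

>>> drive_tool(
  targets=[2, -0.2, 0, 0, 0, 0, 6, -0.5, 0, 0, 0, 0, 10, -0.8, 0, 0, 0, 0, 14, -1.2, 0, 0, 0, 0, 18, -1.5, 0, 0, 0, 0, 22, -1.9, 0, 0, 0, 0, 26, -2.2, 0, 0, 0, 0, 30, -2.5, 0, 0, 0, 0, 34, -2.9, 1, 0, 0, 0, 37, -3.1, 3, 0, 0, 0, 39, -3.3, 6, 0, 0, 0, 39.5, -3.35, 9, 0, 0, 0],
  grip=-1,
)

```text
time: 19.12
position: [0.4848, 0.1646, 0.1318]
tool_rot: [0.69, 0.723, -0.0, -0.001]
ft_force: [0.8, -1.0, 0.5]
grip_width: 0.0867
```

>>> drive_tool(
  targets=[0, 0, 2, 0, 0, 0, 0, 0, 4, 0, 0, 0, 0, 0, 5, 0, 0, 0, 0, 0, 5, 0, 0, 0, 0, 0, 5, 0, 0, 0, 0, 0, 5, 0, 0, 0],
)

```text
time: 19.62
position: [0.4873, 0.1613, 0.0844]
tool_rot: [0.692, 0.722, 0.0, 0.0]
ft_force: [0.6, -0.0, 1.0]
grip_width: 0.0871
```

```bash
python3 - <<'E'
from h import *
im,d,cm=snap("wrist","w12"); o=robot.get_obs(); print(o["position"],o["ft_force"],Rot.from_quat(o["tool_rot"]).as_matrix().round(3),o["grip_width"])
h=cv2.cvtColor(im,cv2.COLOR_RGB2HSV)
E
```

```text
[0.48764703 0.16139895 0.08482709] [ 0.12072441  0.52698921 -0.56086597] [[-0.043  0.999  0.002]
 [ 0.999  0.043  0.   ]
 [ 0.     0.002 -1.   ]] 0.0872576394836759
```

View pics/w12.png

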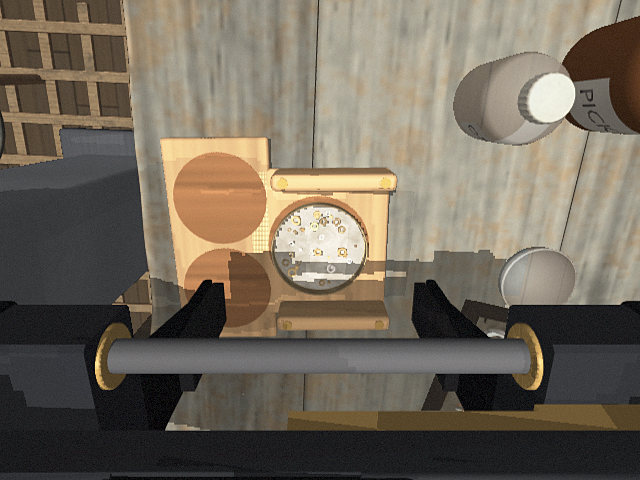

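The dish is centred at (320,248), with the fingers on either side of it. Both bare spots are clearly visible at (221,197) and (228,285). I'll descend.

>>> drive_tool(
  targets=[0, 0, 2, 0, 0, 0, 0, 0, 4, 0, 0, 0, 0, 0, 6, 0, 0, 0, 0, 0, 7, 0, 0, 0, 0, 0, 7.3, 0, 0, 0, 0, 0, 7.5, 0, 0, 0, 0, 0, 7.5, 0, 0, 0],
)

```text
time: 20.25
position: [0.4876, 0.1615, 0.0097]
tool_rot: [0.692, 0.722, 0.0, 0.0]
ft_force: [0.3, -0.1, 1.0]
grip_width: 0.0869
```

>>> drive_tool(
  targets=[0, 0, 0.1, 0, 0, 0, 0, 0, 0.15, 0, 0, 0, 0, 0, 0.15, 0, 0, 0],
)

```text
time: 20.5
position: [0.4874, 0.1616, 0.0082]
tool_rot: [0.692, 0.722, 0.0, 0.0]
ft_force: [-0.2, -0.6, 0.1]
grip_width: 0.087
```

```bash
python3 - <<'E'
from h import *
W,dw,cw=load("wrist","w12"); h=cv2.cvtColor(W,cv2.COLOR_RGB2HSV)
wh=(h[...,1]<50)&(h[...,2]>80)
c=blob(wh,(268,200,372,296)); print("stones",rcirc(onplane(cw,cv2.convexHull(c)[:,0],.015)[:,:2]),cv2.boundingRect(c))
disc=(h[...,1]>112)&(h[...,0]<18)&(h[...,2]>60)
print(h[150,166],h[320,185],h[190,220],h[300,230])
c=blob(disc,(166,146,268,243)); print("cup spot",rcirc(onplane(cw,cv2.convexHull(c)[:,0],.006)[:,:2]),cv2.boundingRect(c))
c=blob(disc,(178,247,274,330)); print("loupe spot",rcirc(onplane(cw,cv2.convexHull(c)[:,0],.006)[:,:2]),cv2.boundingRect(c))
print(robot.get_obs()["position"],robot.get_obs()["ft_force"])
E
```

```text
stones (array([0.48822844, 0.16205865, 0.02811237]), np.float64(1.0)) (275, 206, 89, 84)
[ 21  89 248] [ 83 164  14] [ 14 140 209] [ 14 138 105]
cup spot (array([0.42416821, 0.18928666, 0.02957044]), np.float64(1.0)) (173, 152, 94, 91)
loupe spot (array([0.42784825, 0.12568364, 0.03156203]), np.float64(0.85)) (179, 247, 95, 83)
[0.48738244 0.16158907 0.0081843 ] [-0.23600915 -0.56312717  0.10701291]
```

>>> drive_tool(
  targets=[0, 0, 0, 0, 0, 0, 0, 0, 0, 0, 0, 0, 0, 0, 0, 0, 0, 0, 0, 0, 0, 0, 0, 0, 0, 0, 0, 0, 0, 0, 0, 0, 0, 0, 0, 0, 0, 0, 0, 0, 0, 0],
  grip=1,
  squeeze=15,
)

```text
time: 21.08
position: [0.487, 0.1615, 0.0076]
tool_rot: [0.692, 0.722, 0.0, 0.0]
ft_force: [0.5, 0.3, 0.6]
grip_width: 0.0595
```

>>> drive_tool(
  targets=[0, 0, -0.2, 0, 0, 0, 0, 0, -0.6, 0, 0, 0, 0, 0, -1.2, 0, 0, 0, 0, 0, -2, 0, 0, 0, 0, 0, -3, 0, 0, 0, 0, 0, -4, 0, 0, 0, 0, 0, -5, 0, 0, 0, 0, 0, -5.5, 0, 0, 0, 0, 0, -5.5, 0, 0, 0],
)

```text
time: 21.83
position: [0.488, 0.1617, 0.0643]
tool_rot: [0.692, 0.722, 0.001, 0.001]
ft_force: [-0.4, -0.4, -0.6]
grip_width: 0.0595
```

```bash
python3 - <<'E'
from h import *
im,d,cm=snap("wrist","w13"); o=robot.get_obs(); print(o["position"],o["ft_force"],Rot.from_quat(o["tool_rot"]).as_matrix().round(3),o["grip_width"])
E
```

```text
[0.4875174  0.16159234 0.06355944] [ 0.1627215  -0.31108554 -0.66458866] [[-0.043  0.999  0.002]
 [ 0.999  0.043  0.   ]
 [ 0.     0.002 -1.   ]] 0.059666504317641214
```

View pics/w13.png

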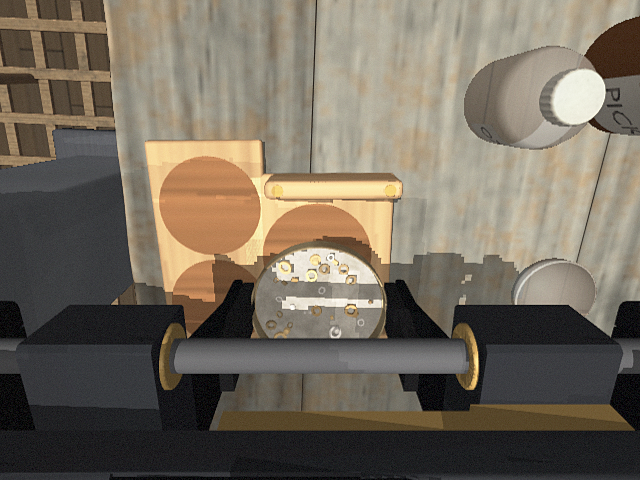

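The dish is lifted level at (318,290), and its disc place is bare behind it. Now I'll locate the board.

```bash
python3 - <<'E'
from h import *
T=np.load('pics/top0.npy');ct=cam("top")
p=np.array([(65,70),(252,68),(252,462),(66,466)])/4+[130,210]
X=onplane(ct,p,.012); print((X*1000).round(1)[:,:2].tolist(), "centre",X.mean(0).round(4))
h=cv2.cvtColor(T,cv2.COLOR_RGB2HSV)
m=(h[...,2]>120)&(h[...,1]>40); c=blob(m,(140,222,198,332)); r=cv2.minAreaRect((onplane(ct,c,.012)[:,:2]*1000).astype(np.float32)); print(r)
wh=(h[...,1]<40)&(h[...,2]>150); c=blob(wh,(153,287,184,317)); print("rings",rcirc(onplane(ct,c,.024)[:,:2]))
for n in ("w8","w9"):
    W,dw,cw=load("wrist",n)
    q={"w8":[(281,67),(528,67)],"w9":[(278,74),(493,76)]}[n]; print(n,(onplane(cw,np.array(q),.012)[:,:2]*1000).round(1).tolist())
E
```

```text
[[571.6, 399.9], [574.3, 309.9], [384.9, 303.3], [381.6, 391.5]] centre [0.4781 0.3512 0.012 ]
((478.2810974121094, 353.8199768066406), (211.39004516601562, 109.83958435058594), 1.9861547946929932)
rings (array([0.42955454, 0.3502378 , 0.01991604]), np.float64(0.6976744186046512))
w8 [[389.5, 303.9], [579.0, 311.8]]
w9 [[389.2, 303.2], [574.4, 309.6]]
```

>>> drive_tool(
  targets=[0, 0, -1, 0, 0, 0, 0, 0, -3, 0, 0, 0, 0, 0, -5.5, 0, 0, 0, 1, 0.3, -7.5, 0, 0, 0, 3, 0.8, -9, 0, 0, 0, 6, 1.6, -9, 0, 0, 0, 9, 2.4, -9, 0, 0, 0, 12, 3.2, -9, 0, 0, 0, 15, 4, -9, 0, 0, 0, 17.5, 4.7, -9, 0, 0, 0, 19, 5.1, -9, 0, 0, 0, 19, 5.1, -9, 0, 0, 0],
)

```text
time: 22.88
position: [0.53, 0.3568, 0.1525]
tool_rot: [0.691, 0.723, 0.001, -0.0]
ft_force: [0.9, 0.0, -0.2]
grip_width: 0.0595
```

>>> drive_tool(
  targets=[0, 0, 1, 0, 0, 0, 0, 0, 3, 0, 0, 0, 0, 0, 5, 0, 0, 0, 0, 0, 7, 0, 0, 0, 0, 0, 8.5, 0, 0, 0, 0, 0, 9, 0, 0, 0, 0, 0, 9, 0, 0, 0, 0, 0, 9, 0, 0, 0],
)

```text
time: 23.55
position: [0.5296, 0.3527, 0.0625]
tool_rot: [0.692, 0.722, -0.0, -0.0]
ft_force: [-0.6, -0.0, 0.1]
grip_width: 0.0593
```

```bash
python3 - <<'E'
from h import *
im,d,cm=snap("wrist","w14"); o=robot.get_obs(); print(o["position"],o["ft_force"],Rot.from_quat(o["tool_rot"]).as_matrix().round(3),o["grip_width"])
E
```

```text
[0.53021922 0.35311156 0.06322512] [-0.25546978  0.37816866  0.33577696] [[-0.042  0.999  0.001]
 [ 0.999  0.042  0.   ]
 [ 0.     0.001 -1.   ]] 0.05917944788933617
```

View pics/w14.png

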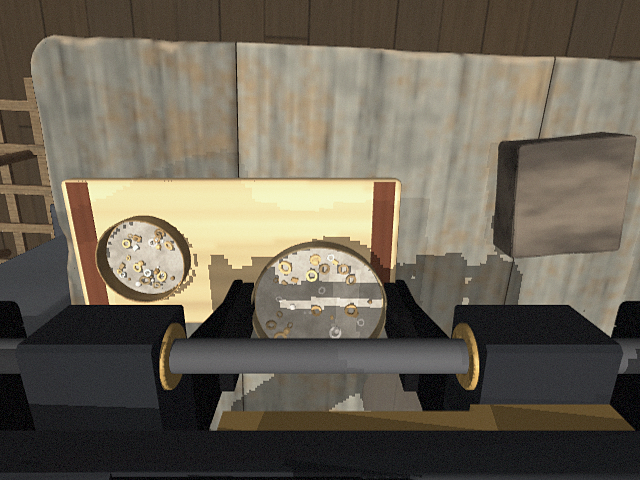

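```bash
python3 - <<'E'
from h import *
W,dw,cw=load("wrist","w14"); h=cv2.cvtColor(W,cv2.COLOR_RGB2HSV)
print("edge",(onplane(cw,np.array([(63,181),(400,181)]),.012)[:,:2]*1000).round(1).tolist())
wh=(h[...,1]<60)&(h[...,2]>90); 
g=blob(wh,(95,212,196,305)); 
for z in (.022,.024): print("rings inner",rcirc(onplane(cw,cv2.convexHull(g)[:,0],z)[:,:2]),cv2.boundingRect(g))
rim=np.array([(97,258),(104,238),(118,223),(138,216),(160,220),(180,232),(190,252)]); print(rcirc(onplane(cw,rim,.025)[:,:2]))
P=pts(cw,dw)
for n,(u,v) in dict(rings=(150,255),board=(220,210),stones=(330,262)).items(): print(n,np.median(P[v-2:v+3,u-2:u+3].reshape(-1,3),0).round(4))
E
```

```text
edge [[387.4, 393.7], [573.1, 401.4]]
rings inner (array([0.43261605, 0.35350325, 0.02132424]), np.float64(1.0)) (106, 222, 77, 72)
rings inner (array([0.43354325, 0.35431521, 0.02111419]), np.float64(1.0)) (106, 222, 77, 72)
(array([0.43490471, 0.35267034, 0.02620114]), np.float64(1.0))
rings [0.4334 0.3536 0.0166]
board [0.4734 0.3809 0.0124]
stones [0.5344 0.3733 0.0662]
```

The board's far edge runs from (63,181) to (400,181). The rings dish is at (145,258) and the stones dish hangs at (318,290) over the free half. I'll lower it at about +50 mm.

>>> drive_tool(
  targets=[0.1, 0.2, 1, 0, 0, 0, 0.1, 0.2, 2.5, 0, 0, 0, 0.1, 0.2, 4, 0, 0, 0, 0.1, 0.2, 4.6, 0, 0, 0, 0.1, 0.2, 4.75, 0, 0, 0, 0.1, 0.2, 4.75, 0, 0, 0],
)

```text
time: 24.1
position: [0.5317, 0.3547, 0.0149]
tool_rot: [0.692, 0.722, -0.0, -0.0]
ft_force: [-0.1, -0.2, -1.0]
grip_width: 0.0593
```

>>> drive_tool(
  targets=[0, 0, 0.05, 0, 0, 0, 0, 0, 0.1, 0, 0, 0, 0, 0, 0.1, 0, 0, 0],
)

```text
time: 24.35
position: [0.5322, 0.3549, 0.0148]
tool_rot: [0.692, 0.722, 0.001, 0.0]
ft_force: [0.2, 0.6, 0.2]
grip_width: 0.0596
```

>>> drive_tool(
  targets=[0, 0, 0.05, 0, 0, 0, 0, 0, 0.1, 0, 0, 0, 0, 0, 0.1, 0, 0, 0],
)

```text
time: 24.6
position: [0.532, 0.3548, 0.0136]
tool_rot: [0.692, 0.722, 0.0, 0.0]
ft_force: [0.6, -0.3, 3.0]
grip_width: 0.0592
```

>>> drive_tool(
  targets=[0, 0, -0.05, 0, 0, 0, 0, 0, -0.05, 0, 0, 0, 0, 0, -0.05, 0, 0, 0, 0, 0, -0.05, 0, 0, 0, 0, 0, -0.05, 0, 0, 0],
  grip=-0.7,
)

```text
time: 25.02
position: [0.5316, 0.3546, 0.0134]
tool_rot: [0.692, 0.722, -0.0, -0.0]
ft_force: [-0.2, 0.3, 0.3]
grip_width: 0.0734
```

>>> drive_tool(
  targets=[0, 0, -0.5, 0, 0, 0, 0, 0, -2, 0, 0, 0, 0, 0, -4, 0, 0, 0, 0, 0, -6, 0, 0, 0, 0, 0, -8, 0, 0, 0, 0, 0, -9, 0, 0, 0, 0, -3, -9, 0, 0, 0, 0, -6, -9, 0, 0, 0, 0, -8.5, -9, 0, 0, 0, 0, -9.8, -9, 0, 0, 0, 0, -9.8, -9, 0, 0, 0, 0, -9.8, -9, 0, 0, 0],
)

```text
time: 26.02
position: [0.4338, 0.3507, 0.1038]
tool_rot: [0.691, 0.722, 0.0, 0.0]
ft_force: [-1.0, 0.1, 0.2]
grip_width: 0.0738
```

```bash
python3 - <<'E'
from h import *
im,d,cm=snap("wrist","w15"); o=robot.get_obs(); print(o["position"],o["ft_force"],Rot.from_quat(o["tool_rot"]).as_matrix().round(3),o["grip_width"])
E
```

```text
[0.43510474 0.35088823 0.10384347] [0.50125202 1.04728626 0.87060361] [[-0.043  0.999  0.002]
 [ 0.999  0.043  0.001]
 [ 0.001  0.002 -1.   ]] 0.07407709454864651
```

View pics/w15.png

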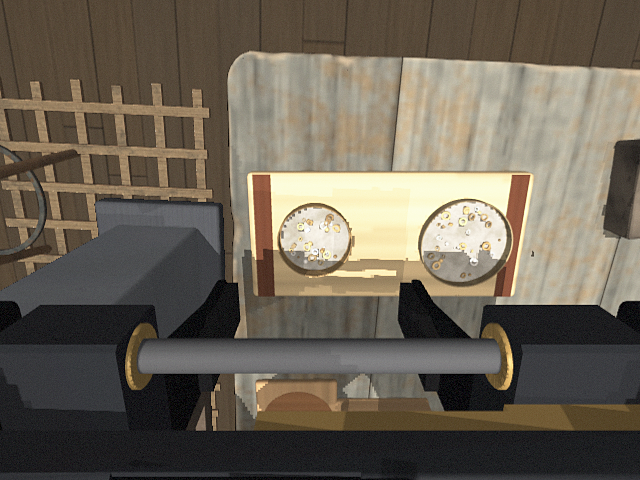

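```bash
python3 - <<'E'
from h import *
W,dw,cw=load("wrist","w15"); h=cv2.cvtColor(W,cv2.COLOR_RGB2HSV)
wh=(h[...,1]<60)&(h[...,2]>90)
e=onplane(cw,np.array([(248,173),(533,173),(515,297),(256,297)]),.012)[:,:2]; print("board",(e*1000).round(1).tolist(),e.mean(0).round(4))
for z in (.021,.025):
  g=blob(wh,(276,202,352,278)); print("rings",z,rcirc(onplane(cw,cv2.convexHull(g)[:,0],z)[:,:2])[0].round(4),cv2.boundingRect(g))
g=blob(wh,(415,198,514,287)); print("stones",rcirc(onplane(cw,cv2.convexHull(g)[:,0],.021)[:,:2])[0].round(4),cv2.boundingRect(g))
cv2.imwrite('pics/w15c.png',cv2.resize(W[160:310,240:540,::-1],None,fx=2.6,fy=2.6,interpolation=cv2.INTER_CUBIC))
E
```

```text
board [[386.4, 393.8], [572.8, 401.9], [578.7, 312.4], [391.2, 304.3]] [0.4823 0.3531]
rings 0.021 [0.4309 0.3542 0.0229] (276, 202, 73, 68)
rings 0.025 [0.4309 0.3555 0.0225] (276, 202, 73, 68)
stones [0.5312 0.3544 0.0278] (422, 198, 86, 84)
```

View pics/w15c.png

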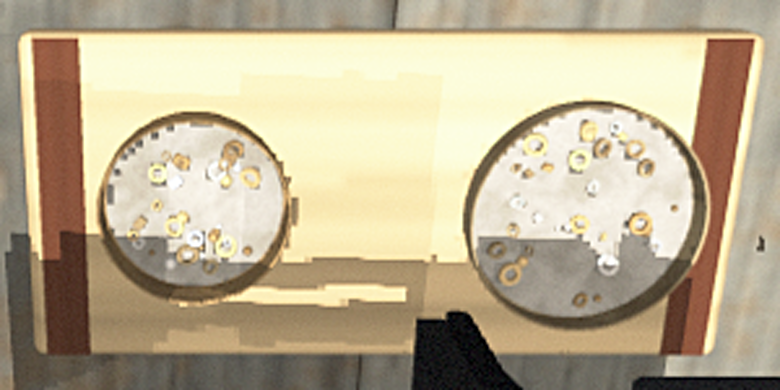

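```bash
python3 - <<'E'
from h import *
W,dw,cw=load("wrist","w15")
for ext,z in (([(100,205),(290,210),(192,112),(200,300)],.025),([(464,225),(708,215),(590,101),(578,328)],.022)):
    q=np.array(ext)/2.6+[240,160]; X=onplane(cw,q,z)[:,:2]; print((X*1000).round(1).tolist(),"x",(X[0,0]+X[1,0])/2,"y",(X[2,1]+X[3,1])/2)
W,dw,cw=load("wrist","w14")
q=np.array([(96,256),(191,258),(143,216),(147,302)]); X=onplane(cw,q,.025)[:,:2]; print((X*1000).round(1).tolist(),"x",(X[0,0]+X[1,0])/2,"y",(X[2,1]+X[3,1])/2)
E
```

```text
[[408.1, 353.7], [456.0, 354.4], [430.3, 378.6], [434.3, 328.8]] x 0.43202812069215746 y 0.3536974642243759
[[501.2, 351.3], [563.2, 356.7], [528.3, 384.9], [534.9, 323.8]] x 0.5321935985107726 y 0.35434246512683054
[[407.5, 355.2], [459.7, 356.2], [435.5, 379.2], [433.0, 328.2]] x 0.43360468646809014 y 0.3536773227748171
```

>>> drive_tool(
  targets=[0.3, -0.25, 2, 0, 0, 0, 0.3, -0.25, 4, 0, 0, 0, 0.3, -0.25, 6, 0, 0, 0, 0.3, -0.25, 7.8, 0, 0, 0, 0.3, -0.25, 8.5, 0, 0, 0, 0.3, -0.25, 8.8, 0, 0, 0, 0.3, -0.25, 8.8, 0, 0, 0, 0.3, -0.25, 8.8, 0, 0, 0],
)

```text
time: 26.73
position: [0.4322, 0.3536, 0.0161]
tool_rot: [0.692, 0.722, 0.001, 0.0]
ft_force: [-0.4, 0.5, 0.7]
grip_width: 0.0738
```

>>> drive_tool(
  targets=[0, 0, 0.05, 0, 0, 0, 0, 0, 0.1, 0, 0, 0, 0, 0, 0.1, 0, 0, 0],
)

```text
time: 26.98
position: [0.4316, 0.3535, 0.0153]
tool_rot: [0.692, 0.722, 0.001, 0.0]
ft_force: [0.2, -0.6, -0.3]
grip_width: 0.074
```

>>> drive_tool(
  targets=[0, 0, 0.1, 0, 0, 0, 0, 0, 0.1, 0, 0, 0],
)

```text
time: 27.15
position: [0.4312, 0.3534, 0.0138]
tool_rot: [0.692, 0.722, 0.0, 0.0]
ft_force: [0.0, -0.1, 0.5]
grip_width: 0.0742
```

>>> drive_tool(
  targets=[0, 0, 0, 0, 0, 0, 0, 0, 0, 0, 0, 0, 0, 0, 0, 0, 0, 0, 0, 0, 0, 0, 0, 0, 0, 0, 0, 0, 0, 0, 0, 0, 0, 0, 0, 0, 0, 0, 0, 0, 0, 0],
  grip=1,
  squeeze=15,
)

```text
time: 27.73
position: [0.4311, 0.3533, 0.0135]
tool_rot: [0.692, 0.722, -0.0, -0.0]
ft_force: [0.5, 0.2, -0.7]
grip_width: 0.0485
```

>>> drive_tool(
  targets=[0, 0, -0.2, 0, 0, 0, 0, 0, -0.6, 0, 0, 0, 0, 0, -1.2, 0, 0, 0, 0, 0, -2, 0, 0, 0, 0, 0, -3, 0, 0, 0, 0, 0, -4, 0, 0, 0, 0, 0, -5, 0, 0, 0, 0, 0, -5, 0, 0, 0, 0, 0, -5, 0, 0, 0],
)

```text
time: 28.48
position: [0.4317, 0.3536, 0.0647]
tool_rot: [0.692, 0.722, 0.001, 0.0]
ft_force: [-0.1, -1.8, -0.6]
grip_width: 0.0483
```

```bash
python3 - <<'E'
from h import *
im,d,cm=snap("wrist","w16"); o=robot.get_obs(); print(o["position"],o["ft_force"],Rot.from_quat(o["tool_rot"]).as_matrix().round(3),o["grip_width"])
E
```

```text
[0.43126872 0.35337804 0.06408583] [-0.2741283  -0.09178149 -0.49474901] [[-0.043  0.999  0.001]
 [ 0.999  0.043  0.   ]
 [ 0.     0.001 -1.   ]] 0.048060703249652476
```

View pics/w16.png

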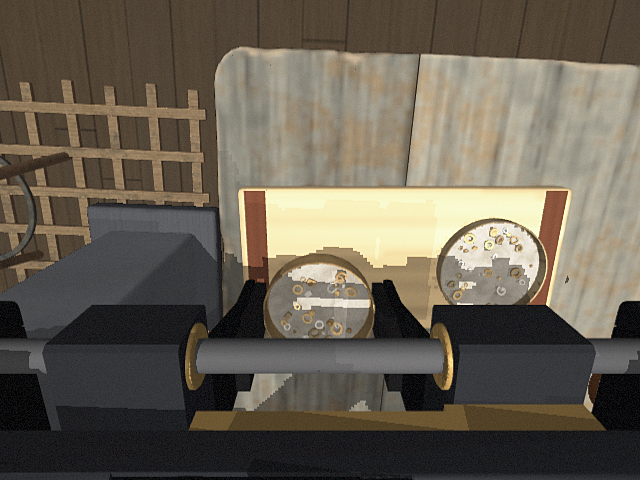

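```bash
python3 - <<'E'
from h import *
for n,u,v,dz,r in (("w13",318,242,.0082,30.5),("w16",320,254,.0113,25)):
    W,d,cm=load("wrist",n); z=np.load(f"pics/{n}.npz")
    for vv in (v-1,v+1):
        X=onplane(cm,[(u,vv)],z["p"][2]+dz)[0]-z["p"]; print(n,vv,(X*1000).round(1),"centre y off",X[1]*1000-r)
E
```

```text
w13 241 [-1.  31.6  8.2] centre y off 1.1419245488587784
w13 243 [-1.  30.8  8.2] centre y off 0.2570292386216977
w16 253 [-0.  27.4 11.3] centre y off 2.447518085447875
w16 255 [ 0.  26.6 11.3] centre y off 1.5632063881778286
```

>>> drive_tool(
  targets=[0, 0, -1, 0, 0, 0, 0, 0, -3, 0, 0, 0, 0, 0, -5.5, 0, 0, 0, -1, 0.2, -7.5, 0, 0, 0, -3, 0.7, -9, 0, 0, 0, -6, 1.5, -9, 0, 0, 0, -9, 2.2, -9, 0, 0, 0, -12, 3, -9, 0, 0, 0, -15, 3.7, -9, 0, 0, 0, -18, 4.4, -9, 0, 0, 0, -19.5, 4.8, -9, 0, 0, 0, -19.5, 4.8, -9, 0, 0, 0],
)

```text
time: 29.53
position: [0.4887, 0.1576, 0.1537]
tool_rot: [0.693, 0.721, -0.0, 0.0]
ft_force: [0.2, -0.3, -0.2]
grip_width: 0.0481
```

>>> drive_tool(
  targets=[0, 0, 0, 0, 0, 0, 0, 0, 0, 0, 0, 0],
)

```text
time: 29.7
position: [0.4869, 0.1611, 0.1535]
tool_rot: [0.692, 0.722, -0.0, -0.0]
ft_force: [0.7, -0.2, -0.9]
grip_width: 0.0479
```

```bash
python3 - <<'E'
from h import *
im,d,cm=snap("wrist","w17"); o=robot.get_obs(); print(o["position"],o["ft_force"],Rot.from_quat(o["tool_rot"]).as_matrix().round(3),o["grip_width"])
E
```

```text
[0.48682155 0.16142496 0.15350921] [-1.06765351 -0.0735622  -0.3346165 ] [[-0.044  0.999 -0.001]
 [ 0.999  0.044  0.   ]
 [ 0.    -0.001 -1.   ]] 0.04824410429289248
```

View pics/w17.png

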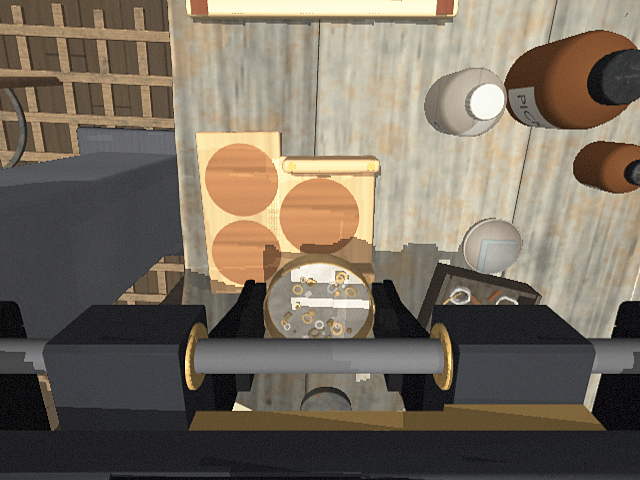

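All three bare discs are visible, with the dish place at (319,215) and the spots at (241,180) and (248,252). I'll fit them.

```bash
python3 - <<'E'
from h import *
W,dw,cw=load("wrist","w17"); h=cv2.cvtColor(W,cv2.COLOR_RGB2HSV)
disc=((h[...,1]>113)&(h[...,0]<18)&(h[...,2]>60)).astype(np.uint8)
disc=cv2.morphologyEx(disc,cv2.MORPH_OPEN,np.ones((3,3)))
R={}
for n,b in (("cup",(203,141,279,218)),("loupe",(209,219,279,290)),("dish",(279,175,361,252))):
    c=blob(disc,b); X=onplane(cw,cv2.convexHull(c)[:,0],.006)[:,:2]; r,k=rcirc(X); R[n]=r; print(n,r.round(4),round(k,2),cv2.boundingRect(c))
c,l=R["cup"],R["loupe"]; print("yaw",np.degrees(np.arctan2(*(c-l)[:2]))) 
E
```

```text
cup [0.4242 0.1893 0.0294] 1.0 (205, 143, 73, 74)
loupe [0.4273 0.1272 0.0295] 1.0 (212, 220, 67, 65)
dish [0.4878 0.1613 0.033 ] 1.0 (279, 177, 80, 75)
yaw -2.908264253977109
```

>>> drive_tool(
  targets=[-0.12, 0.08, 1, 0, 0, 0, -0.12, 0.08, 3, 0, 0, 0, -0.12, 0.08, 5.5, 0, 0, 0, -0.12, 0.08, 8, 0, 0, 0, -0.12, 0.08, 10.5, 0, 0, 0, -0.12, 0.08, 12.5, 0, 0, 0, -0.12, 0.08, 13.8, 0, 0, 0, -0.12, 0.08, 14.2, 0, 0, 0, -0.12, 0.08, 14.3, 0, 0, 0, -0.12, 0.08, 14.3, 0, 0, 0, -0.12, 0.08, 14.3, 0, 0, 0],
)

```text
time: 30.67
position: [0.4888, 0.1598, 0.0112]
tool_rot: [0.691, 0.722, 0.001, 0.0]
ft_force: [0.0, -0.9, -0.8]
grip_width: 0.0481
```

>>> drive_tool(
  targets=[0, 0, 0.05, 0, 0, 0, 0, 0, 0.1, 0, 0, 0, 0, 0, 0.1, 0, 0, 0],
)

```text
time: 30.92
position: [0.4888, 0.1594, 0.0102]
tool_rot: [0.692, 0.722, 0.001, 0.0]
ft_force: [0.0, -0.5, -0.1]
grip_width: 0.0483
```

>>> drive_tool(
  targets=[0.06, -0.1, 0.08, 0, 0, 0, 0.06, -0.1, 0.16, 0, 0, 0, 0.06, -0.1, 0.16, 0, 0, 0, 0.06, -0.1, 0.16, 0, 0, 0],
)

```text
time: 31.25
position: [0.4873, 0.1599, 0.0079]
tool_rot: [0.692, 0.722, -0.0, -0.0]
ft_force: [-0.1, -0.1, -0.3]
grip_width: 0.0482
```

>>> drive_tool(
  targets=[0, 0, 0.04, 0, 0, 0, 0, 0, 0.08, 0, 0, 0, 0, 0, 0.08, 0, 0, 0],
)

```text
time: 31.5
position: [0.4874, 0.1599, 0.0075]
tool_rot: [0.692, 0.722, 0.0, 0.0]
ft_force: [0.3, 0.5, 3.0]
grip_width: 0.048
```

>>> drive_tool(
  targets=[0, 0, -0.05, 0, 0, 0, 0, 0, -0.05, 0, 0, 0, 0, 0, -0.05, 0, 0, 0, 0, 0, -0.05, 0, 0, 0, 0, 0, -0.05, 0, 0, 0],
  grip=-0.52,
)

```text
time: 31.92
position: [0.4873, 0.1599, 0.0075]
tool_rot: [0.692, 0.722, -0.0, -0.0]
ft_force: [0.4, -0.7, 1.0]
grip_width: 0.0651
```

>>> drive_tool(
  targets=[0, 0, -0.5, 0, 0, 0, 0, 0, -2, 0, 0, 0, 0, 0, -4, 0, 0, 0, 0, 0, -7, 0, 0, 0, 0, 0, -10, 0, 0, 0, 0, 0, -13, 0, 0, 0, 0, 0, -16, 0, 0, 0, 0, 0, -18, 0, 0, 0, 0, 0, -18, 0, 0, 0, 0, 0, -18, 0, 0, 0],
)

```text
time: 32.75
position: [0.4878, 0.16, 0.189]
tool_rot: [0.692, 0.722, 0.001, 0.001]
ft_force: [-0.4, -0.0, -0.6]
grip_width: 0.0661
```

```bash
python3 - <<'E'
from h import *
im,d,cm=snap("wrist","w18"); o=robot.get_obs(); print(o["position"],o["ft_force"],Rot.from_quat(o["tool_rot"]).as_matrix().round(3),o["grip_width"])
cv2.imwrite('pics/w18c.png',cv2.resize(im[100:300,180:420,::-1],None,fx=2.9,fy=2.9,interpolation=cv2.INTER_CUBIC))
E
```

```text
[0.48679547 0.15986298 0.18764206] [ 0.13597608 -0.49981246 -0.7843536 ] [[-0.043  0.999 -0.   ]
 [ 0.999  0.043 -0.   ]
 [-0.    -0.    -1.   ]] 0.0662987388755121
```

View pics/w18c.png

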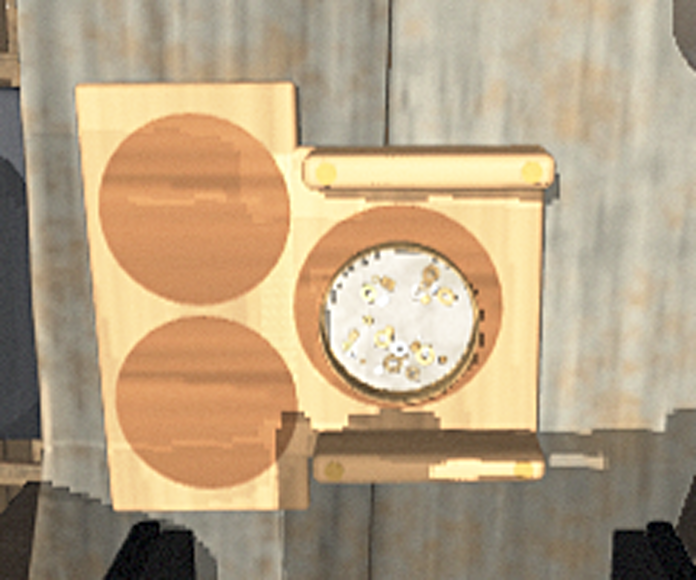

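```bash
python3 - <<'E'
from h import *
W,dw,cw=load("wrist","w18")
f=lambda L,z:onplane(cw,np.array(L)/2.9+[180,100],z)[:,:2]*1000
X=f([(318,322),(481,318),(402,240),(398,408)],.019); print(X.round(1).tolist(),"c",(X[0,0]+X[1,0])/2,(X[2,1]+X[3,1])/2)
X=f([(294,306),(503,306),(400,205)],.006); print("disc x",X.round(1).tolist(),(X[0,0]+X[1,0])/2,X[2,1]-33)
h=cv2.cvtColor(W,cv2.COLOR_RGB2HSV); wh=(h[...,1]<60)&(h[...,2]>110); c=blob(wh,(285,180,350,245)); print(rcirc(onplane(cw,cv2.convexHull(c)[:,0],.016)[:,:2]))
E
```

```text
[[463.6, 159.0], [513.0, 162.3], [488.0, 185.1], [489.0, 132.5]] c 488.2941244945075 158.82863877729469
disc x [[455.1, 160.6], [520.8, 163.3], [487.1, 193.6]] 487.9674954031469 160.615405222733
(array([0.48775685, 0.16002268, 0.02233222]), np.float64(1.0))
```

The rings dish stands level at about (0.488, 0.160), with its disc at (0.488, 0.161), so it's within about 1 mm. Next, the cup goes back. It goes first so that the loupe, placed after, doesn't bring the gripper body over it on the mat.

>>> drive_tool(
  targets=[-2, 0.2, -0.5, 0, 0, 0, -6, 0.5, -1.5, 0, 0, 0, -10, 0.9, -2, 0, 0, 0, -14, 1.2, -2, 0, 0, 0, -18, 1.5, -2, 0, 0, 0, -22, 1.9, -2, 0, 0, 0, -26, 2.2, -2, 0, 0, 0, -30, 2.6, -2, 0, 0, 0, -34, 2.9, -2, 0, 0, 0, -37, 3.2, -2, 0, 0, 0, -39, 3.4, -1, 0, 0, 0, -39.4, 3.4, 0, 0, 0, 0],
  grip=-0.47,
)

```text
time: 33.8
position: [0.5385, -0.2363, 0.1856]
tool_rot: [0.693, 0.721, -0.0, 0.0]
ft_force: [-0.1, -0.1, 0.1]
grip_width: 0.0637
```

>>> drive_tool(
  targets=[0, 0, 1, 0, 0, 0, 0, 0, 3, 0, 0, 0, 0, 0, 5, 0, 0, 0, 0, 0, 5, 0, 0, 0, 0, 0, 5, 0, 0, 0],
)

```text
time: 34.22
position: [0.5365, -0.2294, 0.1356]
tool_rot: [0.691, 0.723, -0.0, -0.003]
ft_force: [-0.1, 0.0, 0.3]
grip_width: 0.0644
```

```bash
python3 - <<'E'
from h import *
im,d,cm=snap("wrist","w19"); o=robot.get_obs(); print(o["position"],o["ft_force"],Rot.from_quat(o["tool_rot"]).as_matrix().round(3),o["grip_width"])
E
```

```text
[ 0.53766713 -0.23041123  0.13694618] [ 0.13067813 -0.10711794  0.27417443] [[-0.045  0.999 -0.002]
 [ 0.999  0.045  0.002]
 [ 0.002 -0.002 -1.   ]] 0.06395025552318723
```

View pics/w19.png

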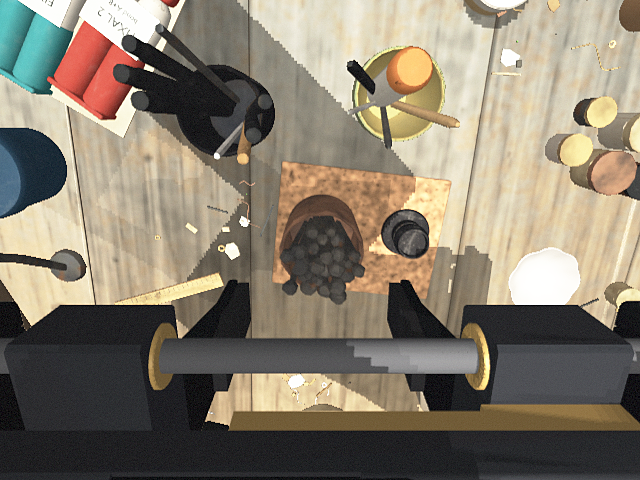

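Cup at (322,250) centred between the fingers; descend to the release pose.

>>> drive_tool(
  targets=[-0.1, 0, 2, 0, 0, 0, -0.1, 0, 4, 0, 0, 0, -0.1, 0, 6, 0, 0, 0, -0.1, 0, 8, 0, 0, 0, -0.1, 0, 9.5, 0, 0, 0, -0.1, 0, 10.1, 0, 0, 0, -0.1, 0, 10.1, 0, 0, 0, -0.1, 0, 10.1, 0, 0, 0, -0.1, 0, 10.1, 0, 0, 0],
)

```text
time: 35.02
position: [0.5393, -0.2336, 0.0381]
tool_rot: [0.692, 0.722, 0.0, 0.001]
ft_force: [-0.2, -0.6, -0.1]
grip_width: 0.0641
```

>>> drive_tool(
  targets=[0.15, -0.13, 0.2, 0, 0, 0, 0.15, -0.13, 0.3, 0, 0, 0, 0.15, -0.13, 0.3, 0, 0, 0, 0.15, -0.13, 0.3, 0, 0, 0],
)

```text
time: 35.35
position: [0.537, -0.2318, 0.034]
tool_rot: [0.692, 0.722, 0.0, 0.0]
ft_force: [0.1, 0.2, 0.2]
grip_width: 0.0637
```

>>> drive_tool(
  targets=[0, 0.05, -0.08, 0, 0, 0, 0, 0.05, -0.08, 0, 0, 0, 0, 0.05, -0.08, 0, 0, 0],
)

```text
time: 35.6
position: [0.5376, -0.2319, 0.0346]
tool_rot: [0.692, 0.722, 0.0, 0.0]
ft_force: [0.4, -0.4, -0.9]
grip_width: 0.0639
```

>>> drive_tool(
  targets=[0, 0, 0, 0, 0, 0, 0, 0, 0, 0, 0, 0, 0, 0, 0, 0, 0, 0, 0, 0, 0, 0, 0, 0, 0, 0, 0, 0, 0, 0, 0, 0, 0, 0, 0, 0],
  grip=1,
  squeeze=35,
)

```text
time: 36.1
position: [0.5377, -0.2319, 0.0345]
tool_rot: [0.692, 0.722, 0.0, 0.0]
ft_force: [1.3, 0.4, -0.8]
grip_width: 0.0535
```

>>> drive_tool(
  targets=[0, 0, -0.3, 0, 0, 0, 0, 0, -1, 0, 0, 0, 0, 0, -2, 0, 0, 0, 0, 0, -4, 0, 0, 0, 0, 0, -6.5, 0, 0, 0, 0, 0, -9, 0, 0, 0, 0, 0, -11.5, 0, 0, 0, 0, 0, -14, 0, 0, 0, 0, 0, -16, 0, 0, 0, 0, 0, -17, 0, 0, 0, 0, 0, -17, 0, 0, 0],
)

```text
time: 37.02
position: [0.5386, -0.2325, 0.2076]
tool_rot: [0.692, 0.722, 0.0, 0.003]
ft_force: [0.7, 0.4, -3.4]
grip_width: 0.0538
```

>>> drive_tool(
  targets=[0.7, -0.15, 0, 0, 0, 0, 2.2, -0.5, 0, 0, 0, 0, 5, -1.1, 0, 0, 0, 0, 8.5, -1.9, 0, 0, 0, 0, 12, -2.7, 0, 0, 0, 0, 16, -3.6, 0, 0, 0, 0, 20, -4.5, 0, 0, 0, 0, 24, -5.4, 0, 0, 0, 0, 28, -6.3, 0, 0, 0, 0, 32, -7.2, 0, 0, 0, 0, 35.5, -8, 0, 0, 0, 0, 38.5, -8.6, 0, 0, 0, 0],
)

```text
time: 38.02
position: [0.4304, 0.152, 0.2029]
tool_rot: [0.691, 0.723, -0.002, -0.002]
ft_force: [0.9, -0.3, -3.5]
grip_width: 0.0539
```

>>> drive_tool(
  targets=[2, -0.4, 0, 0, 0, 0, 3.5, -0.8, 0, 0, 0, 0, 4.1, -0.95, 0, 0, 0, 0, 4.1, -0.95, 1, 0, 0, 0, 4.1, -0.95, 3, 0, 0, 0, 4.1, -0.95, 6, 0, 0, 0, 4.1, -0.95, 9, 0, 0, 0, 4.1, -0.95, 11, 0, 0, 0, 4.1, -0.95, 12, 0, 0, 0, 4.1, -0.95, 12, 0, 0, 0, 4.1, -0.95, 12, 0, 0, 0, 4.1, -0.95, 12, 0, 0, 0],
)

```text
time: 39.02
position: [0.4237, 0.1896, 0.0847]
tool_rot: [0.692, 0.722, 0.0, 0.0]
ft_force: [-0.2, -0.4, -3.5]
grip_width: 0.054
```

```bash
python3 - <<'E'
from h import *
im,d,cm=snap("wrist","w20"); o=robot.get_obs(); print(o["position"],o["ft_force"],Rot.from_quat(o["tool_rot"]).as_matrix().round(3),o["grip_width"])
E
```

```text
[0.42413146 0.18973339 0.08507909] [-0.53321973 -0.22932144 -3.51062895] [[-0.043  0.999  0.001]
 [ 0.999  0.043  0.   ]
 [ 0.     0.001 -1.   ]] 0.053903115458805974
```

View pics/w20.png

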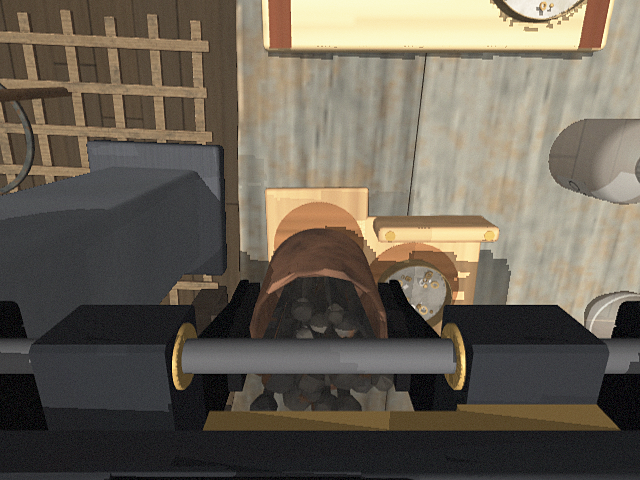

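The cup hangs right over its spot, and the rings dish at (415,290) is clear of it. I'll lower it.

>>> drive_tool(
  targets=[0, 0, 1, 0, 0, 0, 0, 0, 2.5, 0, 0, 0, 0, 0, 4, 0, 0, 0, 0, 0, 4.5, 0, 0, 0, 0, 0, 4.7, 0, 0, 0, 0, 0, 4.7, 0, 0, 0, 0, 0, 4.7, 0, 0, 0],
)

```text
time: 39.65
position: [0.4243, 0.1898, 0.0382]
tool_rot: [0.692, 0.722, 0.001, 0.0]
ft_force: [0.7, 0.6, -3.8]
grip_width: 0.054
```

>>> drive_tool(
  targets=[0, 0, 0.05, 0, 0, 0, 0, 0, 0.1, 0, 0, 0, 0, 0, 0.1, 0, 0, 0],
)

```text
time: 39.9
position: [0.424, 0.1898, 0.0369]
tool_rot: [0.692, 0.722, 0.0, 0.0]
ft_force: [-0.3, -0.6, -3.0]
grip_width: 0.054
```

>>> drive_tool(
  targets=[0, 0, 0.05, 0, 0, 0, 0, 0, 0.1, 0, 0, 0, 0, 0, 0.1, 0, 0, 0],
)

```text
time: 40.15
position: [0.4239, 0.1898, 0.0364]
tool_rot: [0.692, 0.722, 0.0, 0.0]
ft_force: [-1.0, 0.5, 5.9]
grip_width: 0.0539
```

>>> drive_tool(
  targets=[0, 0, -0.05, 0, 0, 0, 0, 0, -0.05, 0, 0, 0, 0, 0, -0.05, 0, 0, 0, 0, 0, -0.05, 0, 0, 0, 0, 0, -0.05, 0, 0, 0],
  grip=-0.5,
)

```text
time: 40.57
position: [0.4237, 0.1897, 0.0359]
tool_rot: [0.692, 0.722, 0.0, 0.0]
ft_force: [-1.2, -0.6, -0.2]
grip_width: 0.0647
```

>>> drive_tool(
  targets=[0, 0, -0.5, 0, 0, 0, 0, 0, -2, 0, 0, 0, 0, 0, -4, 0, 0, 0, 0, 0, -7, 0, 0, 0, 0, 0, -10, 0, 0, 0, 0, 0, -13, 0, 0, 0, 0, 0, -15, 0, 0, 0, 0, 0, -16, 0, 0, 0, 0, 0, -16, 0, 0, 0],
)

```text
time: 41.32
position: [0.4252, 0.1901, 0.1987]
tool_rot: [0.692, 0.722, 0.003, 0.002]
ft_force: [1.2, 0.5, -0.6]
grip_width: 0.0654
```

```bash
python3 - <<'E'
from h import *
im,d,cm=snap("wrist","w21"); o=robot.get_obs(); print(o["position"],o["ft_force"],Rot.from_quat(o["tool_rot"]).as_matrix().round(3),o["grip_width"])
E
```

```text
[0.42423435 0.18986328 0.19720723] [ 0.94944733  0.42168869 -0.02117102] [[-0.043  0.999  0.003]
 [ 0.999  0.043  0.001]
 [ 0.     0.003 -1.   ]] 0.06553456980764039
```

View pics/w21.png

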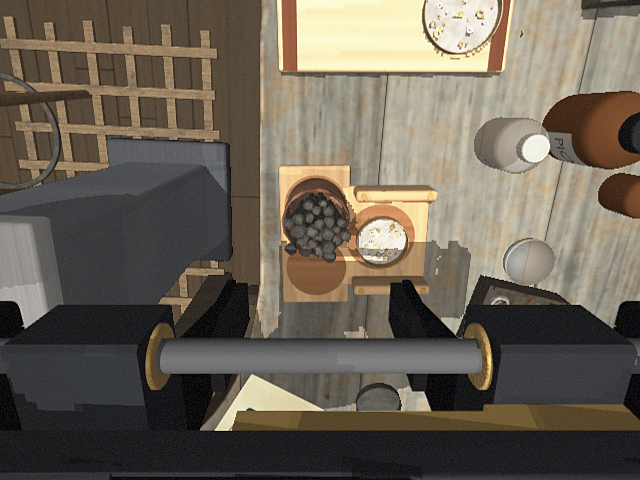

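The cup stands upright on its spot at (316,215). Now the loupe.

>>> drive_tool(
  targets=[-2, 0.7, 0, 0, 0, 0, -6, 2.2, 0, 0, 0, 0, -10, 3.7, 0, 0, 0, 0, -14, 5.2, 0, 0, 0, 0, -18, 6.7, 0, 0, 0, 0, -22, 8.2, 0, 0, 0, 0, -26, 9.7, 0, 0, 0, 0, -30, 11.2, 0, 0, 0, 0, -34, 12.7, 0, 0, 0, 0, -38, 14.2, 0, 0, 0, 0, -41, 15.3, 0, 0, 0, 0, -43.3, 16.1, 0, 0, 0, 0],
  grip=0.1,
)

```text
time: 42.37
position: [0.6039, -0.2404, 0.1939]
tool_rot: [0.693, 0.721, -0.001, 0.0]
ft_force: [-0.0, 0.8, 0.4]
grip_width: 0.039
```

>>> drive_tool(
  targets=[0, 0, 0, 0, 0, 0, 0, 0, 2, 0, 0, 0, 0, 0, 5, 0, 0, 0, 0, 0, 8, 0, 0, 0, 0, 0, 11, 0, 0, 0, 0, 0, 13, 0, 0, 0, 0, 0, 14, 0, 0, 0, 0, 0, 14, 0, 0, 0, 0, 0, 14, 0, 0, 0, 0, 0, 14, 0, 0, 0],
)

```text
time: 43.2
position: [0.604, -0.2362, 0.057]
tool_rot: [0.692, 0.722, 0.0, 0.001]
ft_force: [0.7, 0.3, 0.2]
grip_width: 0.0389
```

```bash
python3 - <<'E'
from h import *
im,d,cm=snap("wrist","w22"); o=robot.get_obs(); print(o["position"],o["ft_force"],Rot.from_quat(o["tool_rot"]).as_matrix().round(3),o["grip_width"])
E
```

```text
[ 0.60424979 -0.23639332  0.05751461] [ 0.23914428 -0.55411749  0.60113062] [[-0.043  0.999  0.003]
 [ 0.999  0.043 -0.001]
 [-0.002  0.003 -1.   ]] 0.03898198797046752
```

View pics/w22.png

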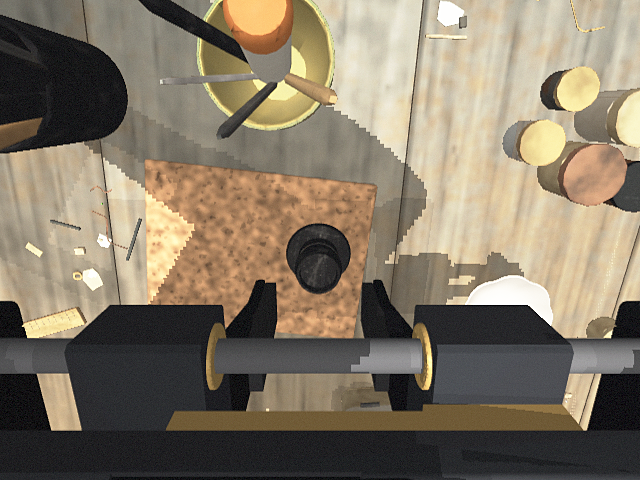

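The loupe is at (318,258), midway between the fingertips. I'll descend and grip.

>>> drive_tool(
  targets=[0, 0, 1, 0, 0, 0, 0, 0, 2.5, 0, 0, 0, 0, 0, 3.6, 0, 0, 0, 0, 0, 4.1, 0, 0, 0, 0, 0, 4.2, 0, 0, 0, 0, 0, 4.2, 0, 0, 0, 0, 0, 4.2, 0, 0, 0],
)

```text
time: 43.83
position: [0.6035, -0.2362, 0.0143]
tool_rot: [0.692, 0.722, 0.0, 0.0]
ft_force: [0.5, -0.4, 0.2]
grip_width: 0.0391
```

>>> drive_tool(
  targets=[0, 0, 0, 0, 0, 0, 0, 0, 0, 0, 0, 0],
)

```text
time: 44.0
position: [0.6036, -0.2362, 0.0146]
tool_rot: [0.692, 0.722, 0.0, 0.001]
ft_force: [-0.6, -0.0, -0.0]
grip_width: 0.0393
```

>>> drive_tool(
  targets=[0, 0, 0, 0, 0, 0, 0, 0, 0, 0, 0, 0, 0, 0, 0, 0, 0, 0, 0, 0, 0, 0, 0, 0, 0, 0, 0, 0, 0, 0, 0, 0, 0, 0, 0, 0],
  grip=1,
  squeeze=12,
)

```text
time: 44.5
position: [0.6033, -0.236, 0.0141]
tool_rot: [0.692, 0.722, 0.0, 0.0]
ft_force: [0.8, 0.5, 1.0]
grip_width: 0.0235
```

>>> drive_tool(
  targets=[0, 0, -0.5, 0, 0, 0, 0, 0, -1.5, 0, 0, 0, 0, 0, -3, 0, 0, 0, 0, 0, -5, 0, 0, 0, 0, 0, -8, 0, 0, 0, 0, 0, -11, 0, 0, 0, 0, 0, -14, 0, 0, 0, 0, 0, -16.5, 0, 0, 0, 0, 0, -18, 0, 0, 0, 0, 0, -18, 0, 0, 0],
)

```text
time: 45.33
position: [0.6055, -0.2373, 0.1994]
tool_rot: [0.692, 0.722, 0.001, 0.005]
ft_force: [0.4, -1.2, -0.7]
grip_width: 0.0237
```

>>> drive_tool(
  targets=[1, -0.4, 0, 0, 0, 0, 3, -1.3, 0, 0, 0, 0, 6, -2.6, 0, 0, 0, 0, 10, -4.4, 0, 0, 0, 0, 14, -6.2, 0, 0, 0, 0, 18, -8, 0, 0, 0, 0, 22, -9.8, 0, 0, 0, 0, 26, -11.6, 0, 0, 0, 0, 30, -13.3, 0, 0, 0, 0, 33.5, -14.8, 0, 0, 0, 0, 36, -15.9, 0, 0, 0, 0, 36.6, -16.2, 0, 0, 0, 0],
)

```text
time: 46.33
position: [0.4186, 0.1268, 0.1922]
tool_rot: [0.69, 0.724, -0.003, -0.004]
ft_force: [-0.4, -0.6, -0.8]
grip_width: 0.0235
```

>>> drive_tool(
  targets=[0, 0, 0, 0, 0, 0, 0, 0, 2, 0, 0, 0, 0, 0, 5, 0, 0, 0, 0, 0, 8, 0, 0, 0, 0, 0, 11, 0, 0, 0, 0, 0, 13, 0, 0, 0, 0, 0, 14, 0, 0, 0, 0, 0, 14, 0, 0, 0, 0, 0, 14, 0, 0, 0, 0, 0, 14, 0, 0, 0],
)

```text
time: 47.17
position: [0.4262, 0.1221, 0.0541]
tool_rot: [0.692, 0.722, 0.0, 0.0]
ft_force: [0.1, 0.7, -0.3]
grip_width: 0.0232
```

```bash
python3 - <<'E'
from h import *
im,d,cm=snap("wrist","w23"); o=robot.get_obs(); print(o["position"],o["ft_force"],Rot.from_quat(o["tool_rot"]).as_matrix().round(3),o["grip_width"])
E
```

```text
[0.42633094 0.12227865 0.05447786] [-0.04597684  0.55376595 -1.03686904] [[-0.042  0.999  0.001]
 [ 0.999  0.042 -0.   ]
 [-0.     0.001 -1.   ]] 0.023507030059341107
```

View pics/w23.png

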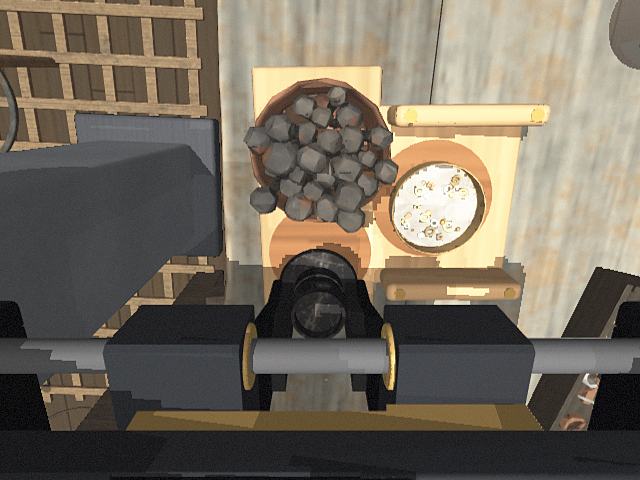

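The loupe hangs over its spot at (318,290). The cup's punches at (320,215) are clear of the gripper body. I'll lower it.

>>> drive_tool(
  targets=[0.05, 0.03, 0.8, 0, 0, 0, 0.05, 0.03, 2, 0, 0, 0, 0.05, 0.03, 3, 0, 0, 0, 0.05, 0.03, 3.4, 0, 0, 0, 0.05, 0.03, 3.6, 0, 0, 0, 0.05, 0.03, 3.6, 0, 0, 0, 0.05, 0.03, 3.6, 0, 0, 0],
)

```text
time: 47.8
position: [0.4261, 0.1233, 0.0182]
tool_rot: [0.692, 0.722, 0.0, 0.0]
ft_force: [-0.5, 0.6, -0.7]
grip_width: 0.0236
```

>>> drive_tool(
  targets=[0, 0, 0.05, 0, 0, 0, 0, 0, 0.1, 0, 0, 0, 0, 0, 0.1, 0, 0, 0],
)

```text
time: 48.05
position: [0.4261, 0.1233, 0.0172]
tool_rot: [0.692, 0.722, 0.0, 0.0]
ft_force: [0.3, 0.1, -0.5]
grip_width: 0.0234
```

>>> drive_tool(
  targets=[0, 0.04, 0.05, 0, 0, 0, 0, 0.04, 0.1, 0, 0, 0, 0, 0.04, 0.1, 0, 0, 0],
)

```text
time: 48.3
position: [0.4265, 0.1233, 0.0161]
tool_rot: [0.692, 0.722, 0.0, 0.0]
ft_force: [-0.3, 1.4, 0.9]
grip_width: 0.0234
```

>>> drive_tool(
  targets=[0, 0, 0.05, 0, 0, 0, 0, 0, 0.05, 0, 0, 0],
)

```text
time: 48.47
position: [0.4265, 0.1233, 0.016]
tool_rot: [0.692, 0.722, 0.0, 0.0]
ft_force: [-0.1, 0.6, 6.8]
grip_width: 0.0233
```

>>> drive_tool(
  targets=[0, 0, -0.05, 0, 0, 0, 0, 0, -0.05, 0, 0, 0, 0, 0, -0.05, 0, 0, 0, 0, 0, -0.05, 0, 0, 0, 0, 0, -0.05, 0, 0, 0],
  grip=0.24,
)

```text
time: 48.88
position: [0.4261, 0.1232, 0.0158]
tool_rot: [0.692, 0.722, -0.0, -0.0]
ft_force: [0.2, -0.3, 1.0]
grip_width: 0.033
```

>>> drive_tool(
  targets=[0, 0, -0.5, 0, 0, 0, 0, 0, -2, 0, 0, 0, 0, 0, -4, 0, 0, 0, 0, 0, -7, 0, 0, 0, 0, 0, -10, 0, 0, 0, 0, 0, -13, 0, 0, 0, 0, 0, -16, 0, 0, 0, 0, 0, -18, 0, 0, 0, 0, 0, -18, 0, 0, 0, 0, 0, -18, 0, 0, 0],
)

```text
time: 49.72
position: [0.4266, 0.1233, 0.1971]
tool_rot: [0.692, 0.722, 0.001, 0.001]
ft_force: [-0.5, 0.3, 0.3]
grip_width: 0.0332
```

```bash
python3 - <<'E'
from h import *
im,d,cm=snap("wrist","w24"); o=robot.get_obs(); print(o["position"],o["ft_force"],Rot.from_quat(o["tool_rot"]).as_matrix().round(3),o["grip_width"])
im,d,cm=snap("scene","s24")
im,d,cm=snap("top","t24")
W,dw,cw=load("wrist","w24")
cv2.imwrite('pics/w24c.png',cv2.resize(W[100:330,230:470,::-1],None,fx=2.6,fy=2.6,interpolation=cv2.INTER_CUBIC))
E
```

```text
[0.42568975 0.123227   0.19592353] [ 0.2214408   0.09870337 -0.04184577] [[-0.043  0.999 -0.   ]
 [ 0.999  0.043 -0.   ]
 [-0.    -0.    -1.   ]] 0.03277423930230083
```

View pics/w24c.png

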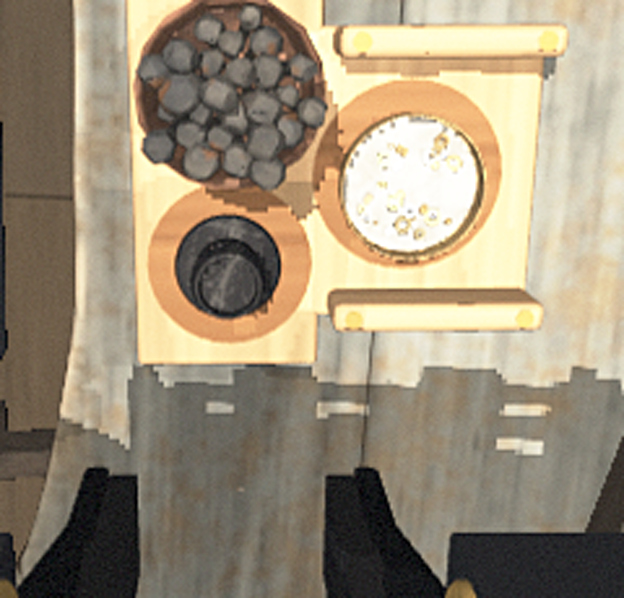

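View pics/s24.png

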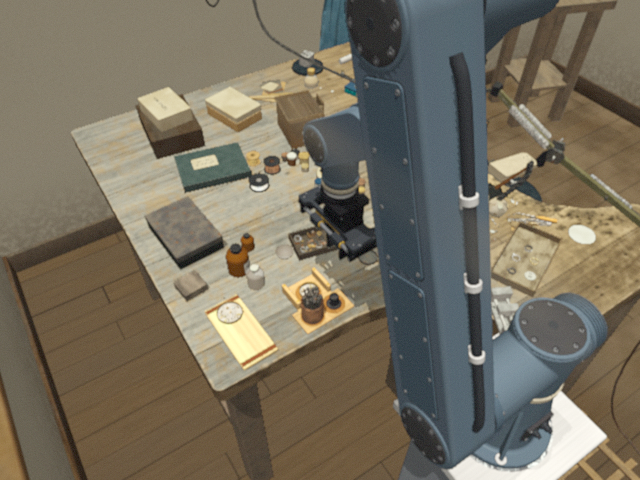

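View pics/t24.png

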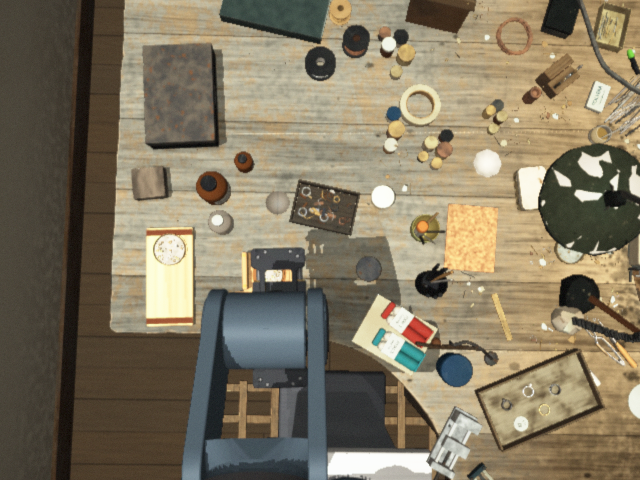

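```bash
python3 - <<'E'
from h import *
W,dw,cw=load("wrist","w24"); h=cv2.cvtColor(W,cv2.COLOR_RGB2HSV); print(cw[2])
f=lambda L,z:onplane(cw,np.array(L)/2.6+[230,100],z)[:,:2]*1000
def c4(n,L,z):
    X=f(L,z); print(n,"c",((X[0,0]+X[1,0])/2).round(1),((X[2,1]+X[3,1])/2).round(1),"w",(X[1,0]-X[0,0]).round(1),(X[2,1]-X[3,1]).round(1))
c4("rings",[(341,187),(486,182),(412,112),(412,263)],.019)
c4("dishplace",[(315,176),(503,172),(408,80),(412,270)],.006)
c4("loupe spot",[(147,264),(311,262),(230,185),(230,343)],.006)
c4("flange",[(175,265),(281,265),(228,213),(228,319)],.011)
dark=W.max(2)<85; c=blob(dark,(292,176,343,225)); print("flange",rcirc(onplane(cw,cv2.convexHull(c)[:,0],.0105)[:,:2])[0],cv2.boundingRect(c))
wh=(h[...,1]<60)&(h[...,2]>110); c=blob(wh,(358,142,420,202)); print("rings fill",rcirc(onplane(cw,cv2.convexHull(c)[:,0],.016)[:,:2])[0])
disc=((h[...,1]>113)&(h[...,0]<18)&(h[...,2]>60))|((h[...,1]<70)&(h[...,2]>110)); 
P=pts(cw,dw)
for n,(u,v) in dict(rings=(388,170),rimL=(362,172),rimR=(416,170),rimT=(388,144),rimB=(388,200)).items(): print(n,P[v,u].round(4))
E
```

```text
[0.42302406 0.20649227 0.35965989]
rings c 488.0 158.4 w 48.7 50.6
dishplace c 488.6 160.5 w 65.4 65.6
loupe spot c 427.3 126.4 w 58.6 57.7
flange c 426.9 127.2 w 37.4 38.2
flange [0.42660998 0.1274163  0.01834329] (298, 183, 40, 39)
rings fill [0.48686585 0.15960575 0.02250287]
rings [0.4887 0.1595 0.01  ]
rimL [0.4656 0.1567 0.0096]
rimR [0.5118 0.1616 0.0179]
rimT [0.4848 0.1829 0.0195]
rimB [0.492  0.1315 0.0069]
```

```bash
python3 - <<'E'
from h import *
a=np.load('pics/top0.npy').astype(int);b=np.load('pics/t24.npz')["im"].astype(int)
df=np.abs(a-b).max(2)
for n,(x0,y0,x1,y1) in dict(block=(125,160,172,206),pot=(204,208,236,238),bottles=(190,148,256,206),matpots=(405,200,450,300),mat=(447,205,498,272),lamp=(515,140,640,255)).items(): print(n,(df[y0:y1,x0:x1]>60).mean().round(3))
robot.hand_in(); print(robot.get_obs()["time"])
E
```

```text
block 0.0
pot 0.0
bottles 0.0
matpots 0.0
mat 0.0
lamp 0.0
the job is handed in; nothing more can be done
the job is handed in; nothing more can be done
```

The dishes are swapped, the cup and loupe are back on their spots, and I handed the job in at about 50 s, with the open gripper about 18 cm above the caddy.

**Order:**
1. The loupe and then the cup went onto the mat.
2. The stones dish went onto the board's +x half.
3. The rings dish went into the caddy's dish place.
4. The cup and then the loupe went back. I took the loupe first and returned it last so the gripper's body never came down over the tall punches on the mat.

**Last checks:**

| Item | Result |
|---|---|
| Stones dish | 49–50 mm from the board's middle on its +x side, measured just after I set it down |
| Rings dish | level, but about 1–2 mm off the middle of its place in y; I left it there |
| Loupe | upright, within 1 mm of its spot's centre |
| Cup | upright, released at (0.4239, 0.1898) against its first grasp at (0.4237, 0.1898) |
| Pot, grey block, bottles, tool pots, mat, lamp | unchanged between the top pictures before and after |

**Forces:** every wrist force reported at the end of a move was under 8 N.

**Disagreements:** triangulating the mat between the top and an early wrist view gave a height of 16 mm instead of about 4 mm. I used touch-down contact on the mat, board and caddy instead, and all three agreed with the stated heights.

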